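# Turn the drained pot over and work the dispenser into it

### The arm

A 7-joint arm with a two-finger parallel gripper is mounted at the origin on the work surface. World frame = base frame: x ahead of the robot, y to its left, z up, the work surface at z = 0. Lengths are in mm, angles in rad, forces in N, time in s.
With the tool pointing down it reaches from about 400 to 875 mm from the base axis. Payload 4.4 kg.
Tool frame: the origin (TCP) lies at the very end of the fingers, on their centre line; the grasp point (between the pads) lies 19 mm behind it; y points along the fingers, x is the direction in which the jaws open and shut, and the axes are right-handed (so a half turn about y gives the same grasp; the last joint's range is limited). The gripper opens to 85 mm and grips with 20 to 120 N. Pads are 22 mm wide; open, the fingers measure 114 mm over their backs; the gripper's body (76 mm by 85 mm) begins 54 mm behind the grasp point. The pads swing forward as they close: fully open they stand 13 mm farther back than shut.
Start: joints at [-1.293, 0.628, 0.038, 1.517, -0.027, 0.996, -0.02], TCP at [219.069, 611.986, 196.813] pointing down, gripper open.
Joint ranges: [-3.06, 3.06], [-0.37, 2.12], [-1.25, 1.32], [0.18, 2.47], [-1.1, 4.24], [0.23, 1.98], [-2.94, 2.94]. Speed limits (rad/s): [2.57, 2.57, 3.14, 3.14, 3.14, 3.14, 3.14].

### API

Orientations are given as [roll, pitch, yaw] about the fixed x, y, z axes, in that order (R = Rz(yaw) Ry(pitch) Rx(roll)).
In Python, from cell import readout, eyes, finish_job gives the robot as it stands. The module is installed in compiled form; this text tells all that it offers.
- The arm moves only by the tool apply_moves, never from a script. Its argument "commands" is a list that holds one entry, the list of rows, each a list of 6 numbers: the shift along the tool's x, y, z in units of 0.04 m (1.0 is 0.04 m), then the turn, a rotation vector about the tool's x, y, z in units of 5 degrees (1.0 is 5 degrees). A call has 1 to 8 rows; each row shifts and turns the pose as measured when the row begins, along the tool's axes as they then stand; what a row does not reach is not made up. A row lasts 1/12 s, in which the tool goes at most 41.7 mm and 7.16 degrees, less where a joint would pass 70% of its speed; a pose out of reach is approached as far as the arm can. A call with a number of a shift or a turn outside -1 to 1 is refused whole. A call with a gripper value outside its range is refused whole. "claw" is the finger opening in mm, from 0 to 85.4, set as the call begins (left out, the last holds). The fingers move at their own pace and stop on an object; the grip force is fixed at half the most. Time passes only in rows, so rows that do not move let the fingers close. It gives the time, the measured TCP pose, the force and the opening at its end, in the units of the state.
- readout.read_state(): the state, without advancing time (a new reading comes with each control period).
- eyes.get_image(name): name is "scene" or "top"; returns a dict with "image" (384x512x3 uint8, red, green, blue), "mtx" (3x3 intrinsics, pixels), "rvec" (rotation vector, rad) and "tvec" (3), from world to camera coordinates, as OpenCV has them. Camera axes: x right, y down, z forward; pixel columns grow to the right and rows downward; lengths in mm; the calibration is good to about 2 mm. A picture is of the moment at which its call begins. There is no depth.
- finish_job(): hands the job in, once; it reports no verdict.
The state is a dict: "clock": time; "qpos": joint angles; "qd": joint speeds; "tau": joint torques, N m; "eef_pos": TCP position; "tool_rot": TCP orientation; "force": force on the tool from outside, world axes, zero at the start; "torque": the same for the moment, N m; "width": finger opening in mm.
Only numpy, scipy, OpenCV 4.12 (cv2) and the standard library are available. Lean on these libraries where they do the work, as an engineer would, in place of code of your own. Each camera call takes 0.05 s, during which the arm holds its last target. There are 200 camera calls.

### The job

The washed white pot has drained mouth-down on the bench: turn it mouth-up, stand it on the dispenser's drip plate with the spout over the middle of its mouth, and let go. Only then push the pump head all the way down and let it come back up. The pot is ceramic, so set it down gently each time instead of dropping it or letting it topple, and leave the tools and other things on the bench where they lie.

Things in the scene. Friction and masses are not known exactly. Their poses are not given: they have to be found in the camera images.
- pot_mid (a point): White ceramic pot, square, 58 x 58 mm outside, 72 mm tall, walls 5 mm, base 6 mm, about 0.3 kg. Blue line round it near the mouth, bare clay edge at the base. The point is its centre, half-way up (36 mm from either end). z points from mouth to base: up at the start, down when the pot is mouth-up. x and y are square to its flat sides. On a flat side it lies still, centre 29 mm up.
- drip_spot (a point): Top of the dispenser's fixed steel base plate, straight below the spout's outlet: centre of the slotted drip end, where the pot must stand. x points level from here to the bottle, z up. The plate is 3 mm thick and 112 mm wide, from 55 mm before this point to 160 mm behind it along x.
- spout (a point): The spout's outlet, 182 mm above the bench with the pump up, 166 mm with it down, straight above the drip spot. The spout tube is 13 mm thick and runs level from here to the pump head, 105 mm along x, its top 215 mm above the bench. It moves with the pump.
- bottle (a point): Grey plastic bottle of the dispenser, 84 mm across, upright, strapped to the base plate by a steel upright behind it; it cannot tip or slide. Its neck and black collar end 170 mm above the bench. The point is on its axis, 80 mm above the bench, 105 mm along x from the drip spot.
- pump_head (a point): Centre of the flat top of the grey round pump head, 37 mm across, on the bottle's axis, 216 mm above the bench with the pump up. The spout points from it along the dispenser's -x axis.
- pump (a joint): Stroke of the pump head: 0 is up, 0.016 m is fully down. It slides straight down against a spring, 4 N at the start and 12 N at the bottom, and comes back up by itself.
- wrench_grip (a point): Steel wrench, 190 mm long, lying flat; a bystander. The point is on its handle; x runs along the tool to its head.
- level: Yellow plastic spirit level, 200 x 44 x 20 mm, lying flat; a bystander. Origin: centre of its underside; x runs along it.
- punch: Steel punch, 128 mm long and 11 mm thick, lying flat; a bystander. Origin: centre of its underside; x runs along it.
- hammer_grip (a point): Hammer, 280 mm long, lying flat; a bystander. The point is on its handle; x runs along it to the head.
- tape: Roll of blue tape lying flat, 96 mm across, 25 mm high; a bystander. Origin: centre of its underside.
- jar: Amber glass jar with a steel lid, 72 mm across, 100 mm tall, upright; a bystander. Origin: centre of its underside.
- sander: Cork sanding block, 112 x 68 x 30 mm, lying flat; a bystander. Origin: centre of its underside; x runs along it.

How it is judged (in metres and radians):
On the way, in this order (a step that is already met when the one before it is completed fails the run):
1. the pot stands mouth-up and still on the drip plate under the spout, let go (angle between pot_mid's own z axis and vertical above 3.05 rad and horizontal distance between pot_mid and drip_spot below 0.015 m and height (world z) of pot_mid below 0.047 m and contact force between the fingers and pot below 0.1 N and linear speed of pot below 0.02 m/s), for 0.3 s.
2. the pump head is pushed fully down, with the pot standing there (value of joint pump above 0.0138 m and angle between pot_mid's own z axis and vertical above 3.05 rad and horizontal distance between pot_mid and drip_spot below 0.015 m and height (world z) of pot_mid below 0.047 m), for 0.05 s.
At the end, for the whole second after the job is handed in: The pot stands mouth-up (within 5 degrees) and still on the drip plate, released, its centre within 15 mm of the point below the spout's outlet, and the pump head is up again (within 3 mm) after a full stroke (at least 13.8 of its 16 mm) (all of step 1 and value of joint pump below 0.003 m); the robot touches nothing.
It fails at once if the pump is pushed (over 6 mm) while the pot is not standing mouth-up under the spout (value of joint pump above 0.006 m and not (angle between pot_mid's own z axis and vertical above 3.05 rad and horizontal distance between pot_mid and drip_spot below 0.015 m and height (world z) of pot_mid below 0.047 m)).
It fails at once if the pot is dropped or let topple (moves faster than 0.45 m/s with nothing holding it) (linear speed of pot above 0.45 m/s and contact force between the fingers and pot below 0.1 N).
It fails at once if a bystander is moved by more than 30 mm (distance of any of wrench_grip, level, punch, hammer_grip, tape, jar, sander from where it was at the start of the episode above 0.03 m).
It also fails if it takes over 72 s, if anything falls off the work surface, if the arm or the gripper's body presses on something with over 40 N, if the wrist force passes 120 N, or if a joint passes its speed limit or range.

## Working session

There is one attempt and no reset: what is moved stays moved. The work goes in short steps, Python scripts to look and compute and a tool call to move; the robot and the scene stay as the last step left them, time stands still between calls to the robot, and variables do not carry over. Pictures are saved under pics/ and viewed, about 8 in all and at most 12, crops included, and the job is handed in when it is done.

Besides the shell and the picture viewer there is one more tool, called after ">>>" by a JSON object that holds its "method" and its "body". apply_moves: Moves the arm, as the interface text tells. Shifts and turns lie within -1 to 1; 1 stands for 0.04 m of shift or 5 degrees of turn. Its arguments: {"type":"object","properties":{"commands":{"type":"array"},"claw":{"type":"number"}},"required":["commands"]}

```bash
mkdir -p pics; cat > h.py <<'E'
import numpy as np, cv2
from cell import readout, eyes
def grab(n, fn=None):
    d=eyes.get_image(n); 
    if fn: cv2.imwrite('pics/'+fn, cv2.cvtColor(d['image'],cv2.COLOR_RGB2BGR))
    return d
def ray(d,uv):
    R=cv2.Rodrigues(np.array(d['rvec'],float))[0]; t=np.array(d['tvec'],float).ravel()
    p=cv2.undistortPoints(np.array([[uv]],float),np.array(d['mtx']),None).ravel()
    return -R.T@t, R.T@np.array([p[0],p[1],1.])
def onz(d,uv,z):
    c,r=ray(d,uv); return c+r*(z-c[2])/r[2]
def two(d1,a,d2,b):
    c1,r1=ray(d1,a);c2,r2=ray(d2,b)
    s=np.linalg.lstsq(np.c_[r1,-r2],c2-c1,rcond=None)[0]
    p,q=c1+s[0]*r1,c2+s[1]*r2; return (p+q)/2,np.linalg.norm(p-q)
def proj(d,P):
    return cv2.projectPoints(np.array(P,float).reshape(-1,1,3),np.array(d['rvec'],float),np.array(d['tvec'],float),np.array(d['mtx'],float),None)[0].reshape(-1,2)
E
python3 - <<'E'
from h import *
import pickle
D={n:grab(n) for n in('scene','top')}
pickle.dump(D,open('D.pkl','wb'))
im=[cv2.resize(D[n]['image'],(800,600),interpolation=cv2.INTER_CUBIC) for n in D]
for n,i in zip(D,im): cv2.imwrite(f'pics/{n}0.png',i[...,::-1]); print(n,ray(D[n],(256,192)), D[n]['mtx'][0])
s=readout.read_state(); print(s)
E
```

```text
scene (array([1364.94964445, -517.31692178, 1016.28467988]), array([-0.6263359 ,  0.40063905, -0.66875968])) [446.8526926    0.         253.18842169]
top (array([ 358.12791552,   38.12334071, 1362.34154537]), array([ 0.14865006,  0.01008539, -0.98890541])) [456.53440189   0.         261.16071827]
{'clock': 0.1, 'qpos': array([-1.29280112,  0.62925779,  0.03844301,  1.51827568, -0.02704719,
        0.99629614, -0.02001957]), 'qd': array([-6.43539469e-04, -2.12624957e-03,  3.46109079e-05, -3.03200198e-03,
        9.25993101e-04,  9.66569419e-04, -1.26417518e-03]), 'tau': array([ 2.90375690e-03, -5.64538193e+01,  1.23057649e+00, -1.93974262e+01,
        1.12922292e-02,  5.48976372e-03,  2.03418347e-05]), 'eef_pos': array([218.83724605, 611.39201523, 195.97589995]), 'tool_rot': array([-1.57077351,  0.00171981,  1.22695712]), 'force': array([-1.25326181, -0.22879292, -0.15873332]), 'torque': array([-0.01047446, -0.00758086, -0.02036104]), 'width': 85.41302593234249}
```

View pics/scene0.png

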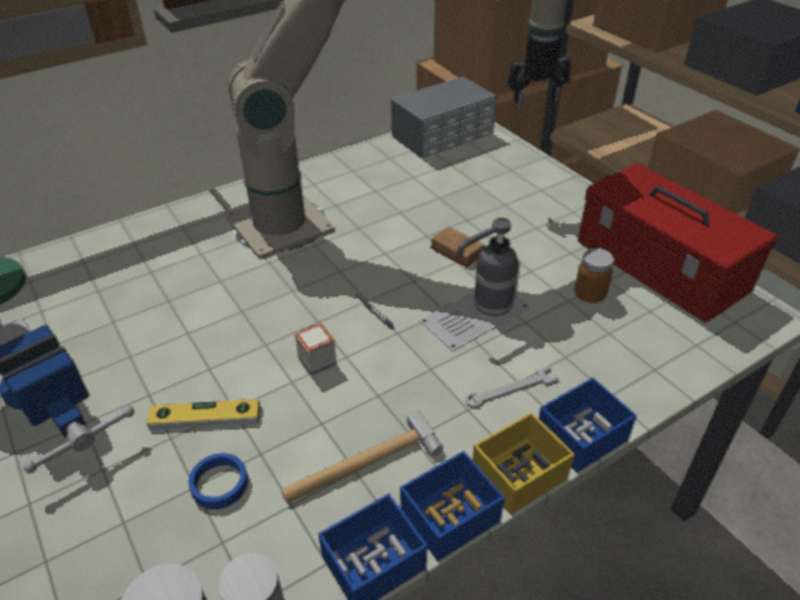

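View pics/top0.png

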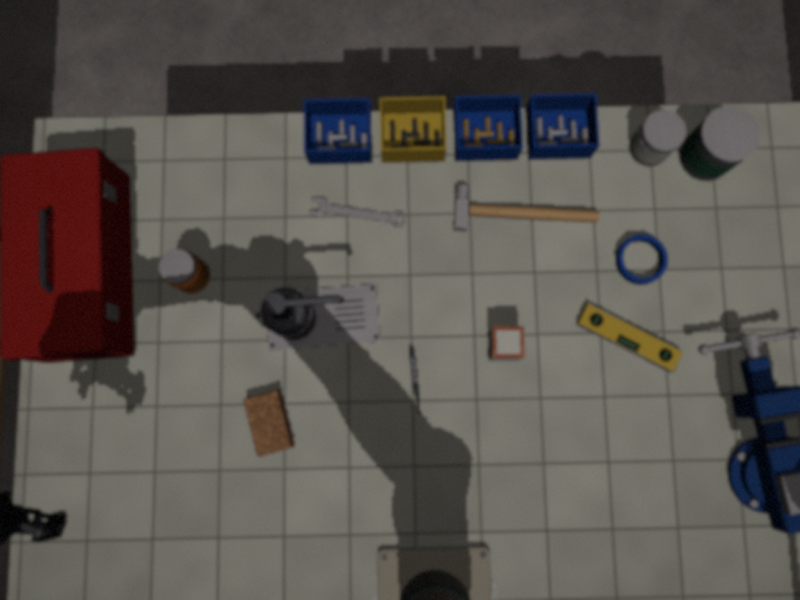

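Scene (800×600 views): the pot is at about (315,345) in scene and (507,342) in top, base up. In top, the dispenser head is at (275,303), its plate runs to the right with the right edge at about x=378, and the slots are near (350,315). Next I'll measure these.

```bash
python3 - <<'E'
from h import *
import pickle
D=pickle.load(open('D.pkl','rb')); T,S=D['top'],D['scene']
f=lambda u,v:(u*.64,v*.64)
def box(d,u0,u1,v0,v1,lo,hi):
    im=cv2.cvtColor(d['image'],cv2.COLOR_RGB2HSV); m=np.zeros(im.shape[:2],np.uint8)
    sl=np.s_[int(v0*.64):int(v1*.64),int(u0*.64):int(u1*.64)]
    m[sl]=cv2.inRange(im,lo,hi)[sl]
    c=max(cv2.findContours(m,0,2)[0],key=cv2.contourArea); h=cv2.convexHull(c)
    return cv2.boxPoints(cv2.minAreaRect(h)), cv2.approxPolyDP(h,3,True).reshape(-1,2), m
bt,ht,_=box(T,480,535,315,370,(0,60,60),(20,255,255))
bs,hs,_=box(S,290,345,315,380,(0,60,60),(20,255,255))
print('top',bt.tolist(),'scene',hs.tolist())
P=np.array([onz(T,p,72) for p in bt]); print(P.round(1).tolist(),P.mean(0), np.linalg.norm(P-np.roll(P,1,0),axis=1))
e=P-np.roll(P,1,0); print('yaw mod90',np.degrees(np.arctan2(e[:,1],e[:,0]))%90)
Q=np.array([onz(S,p,72) for p in hs]); print('sc',Q.round(1).tolist(),Q.mean(0))
print('2view pot', two(T,bt.mean(0),S,hs.mean(0)))
# enlarged crops for dispenser
def crop(d,u0,u1,v0,v1,k): 
    return cv2.resize(d['image'][v0:v1,u0:u1],None,fx=k,fy=k,interpolation=cv2.INTER_CUBIC)
a=crop(T,160,250,175,230,8); b=crop(S,260,350,130,225,6)
cv2.imwrite('pics/ct.png',a[...,::-1]);cv2.imwrite('pics/cs.png',b[...,::-1])
E
```

```text
top [[314.0, 208.0], [335.0, 208.0], [335.0, 229.0], [314.0, 229.0]] scene [[205, 207], [213, 218], [196, 225], [189, 213]]
[[502.6, -112.7, 72.0], [501.3, -172.3, 72.0], [441.7, -169.6, 72.0], [442.9, -110.4, 72.0]] [ 472.11653226 -141.25032004   72.        ] [59.65722416 59.67667455 59.65991081 59.27570727]
yaw mod90 [87.81459674 88.77140197 87.42948316 88.77658039]
sc [[451.4, -118.5, 72.0], [506.4, -121.1, 72.0], [504.0, -176.6, 72.0], [447.7, -171.1, 72.0]] [ 477.36552925 -146.81487619   72.        ]
2view pot (array([ 472.04816746, -143.31475518,   65.23031374]), np.float64(2.511495302297081))
```

View pics/ct.png

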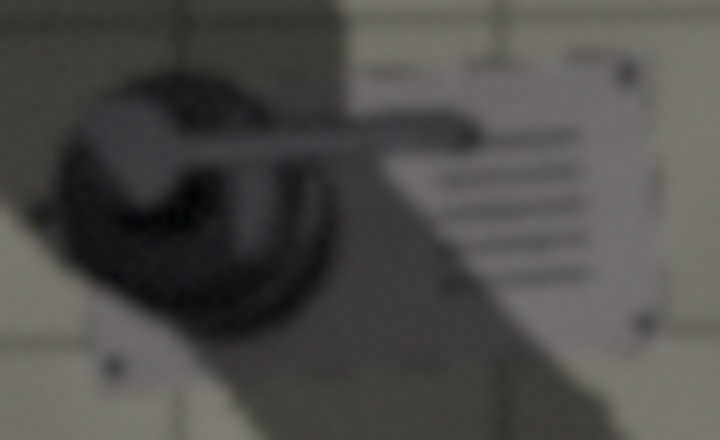

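View pics/cs.png

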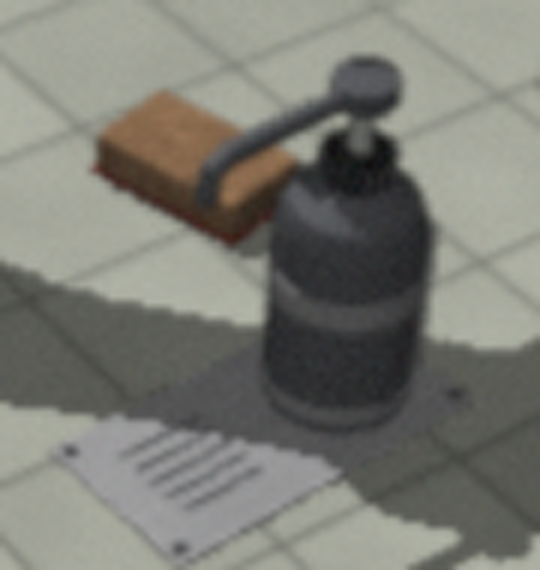

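Top crop: plate bolts at (628,74), (645,323), (113,368), spout tip at (468,133), head at about (130,140). Scene crop: head top at (367,80), outlet at (206,198), bolts at (70,452), (180,548), (457,395).

```bash
python3 - <<'E'
from h import *
import pickle
D=pickle.load(open('D.pkl','rb')); T,S=D['top'],D['scene']
t=lambda u,v:(160+u/8-.4,175+v/8-.4); s=lambda u,v:(260+u/6-.4,130+v/6-.4)
tb=[(628,74),(645,323),(113,368)]; sb=[(180,548),(70,452),(457,395)]
A=np.array([onz(T,t(*p),3) for p in tb]); print('bolts top',A.round(1).tolist())
print('bolts sc',[onz(S,s(*p),3).round(1).tolist() for p in sb])
for a in tb:
  for b in sb:
    p,e=two(T,t(*a),S,s(*b)); 
    if e<8: print('2v',a,b,p.round(1),round(e,1))
# ax from bolt pair at drip end and the long side
for d in (A[0]-A[1],A[1]-A[2]): print(np.linalg.norm(d[:2]),np.degrees(np.arctan2(d[1],d[0])))
print('slots',[onz(T,t(*p),3).round(1).tolist() for p in [(575,135),(590,273)]], 'left-ends',onz(T,t(440,285),3).round(1))
print('rightedge mid',onz(T,t(655,200),3).round(1))
print('head',two(T,t(130,140),S,s(367,80)),'spout elbow top',onz(T,t(468,133),205), 'top-only head',onz(T,t(130,140),216), 'scene head',onz(S,s(367,80),216),'scene outlet',onz(S,s(206,198),182))
E
```

```text
bolts top [[588.5, 105.5, 3.0], [494.1, 100.5, 3.0], [481.5, 299.2, 3.0]]
bolts sc [[589.3, 103.3, 3.0], [497.0, 96.7, 3.0], [578.8, 302.5, 3.0]]
2v (628, 74) (180, 548) [588.4 105.    1.4] 1.5
2v (645, 323) (70, 452) [494.   99.9  -0.9] 1.8
94.58484045254473 3.0581495316538936
199.07485894161917 -86.37162642135142
slots [[565.6, 125.8, 3.0], [513.3, 120.8, 3.0]] left-ends [510. 177.   3.]
rightedge mid [540.3  96.1   3. ]
head (array([534.38338309, 252.89412891, 212.1493922 ]), np.float64(2.7477270323158485)) spout elbow top [536.1971916  147.06407682 205.        ] top-only head [534.56588164 253.3529238  216.        ] scene head [537.96981021 247.78351385 216.        ] scene outlet [536.23368883 149.55466312 182.        ]
```

```bash
cat >> h.py <<'E'
from scipy.spatial.transform import Rotation as Ro
def plan(p,rpy,n=None):
    """rows from here to pos p (mm), rpy in degrees; n rows"""
    s=readout.read_state(); R0=Ro.from_euler('xyz',s['tool_rot']); R1=Ro.from_euler('xyz',rpy,degrees=True)
    rv=(R0.inv()*R1).as_rotvec(degrees=True); d=np.array(p,float)-s['eef_pos']
    if n is None: n=int(np.ceil(max(np.linalg.norm(d)/34,np.linalg.norm(rv)/4.7,1)))
    print('t',round(s['clock'],2),'n',n,'from',s['eef_pos'].round(1),np.degrees(s['tool_rot']).round(1),'w',round(s['width'],1))
    for i in range(n):
        Ri=R0*Ro.from_rotvec(rv*i/n,degrees=True)
        print(np.r_[Ri.inv().apply(d/n)/40,rv/n/5].round(2).tolist(),end=',\n' if i%8==7 else ', ')
    print()
E
python3 -c "
from h import *
plan([430,150,280],[-90,0,20])"
```

```text
t 0.1 n 16 from [218.8 611.4 196. ] [-90.    0.1  70.3] w 85.4
[-0.57, -0.13, -0.55, 0.0, 0.63, -0.0], [-0.54, -0.13, -0.58, 0.0, 0.63, -0.0], [-0.5, -0.13, -0.61, 0.0, 0.63, -0.0], [-0.47, -0.13, -0.64, 0.0, 0.63, -0.0], [-0.43, -0.13, -0.66, 0.0, 0.63, -0.0], [-0.4, -0.13, -0.69, 0.0, 0.63, -0.0], [-0.36, -0.13, -0.71, 0.0, 0.63, -0.0], [-0.32, -0.13, -0.73, 0.0, 0.63, -0.0],
[-0.28, -0.13, -0.74, 0.0, 0.63, -0.0], [-0.24, -0.13, -0.76, 0.0, 0.63, -0.0], [-0.2, -0.13, -0.77, 0.0, 0.63, -0.0], [-0.15, -0.13, -0.78, 0.0, 0.63, -0.0], [-0.11, -0.13, -0.79, 0.0, 0.63, -0.0], [-0.07, -0.13, -0.79, 0.0, 0.63, -0.0], [-0.02, -0.13, -0.79, 0.0, 0.63, -0.0], [0.02, -0.13, -0.79, 0.0, 0.63, -0.0],
```

>>> {"method": "apply_moves", "body": {"commands": [[[-0.55,-0.25,-0.55,0,0.6,0],[-0.55,-0.25,-0.6,0,0.6,0],[-0.5,-0.2,-0.6,0,0.6,0],[-0.45,-0.2,-0.65,0,0.6,0],[-0.45,-0.2,-0.65,0,0.6,0],[-0.4,-0.2,-0.7,0,0.6,0],[-0.35,-0.2,-0.7,0,0.6,0],[-0.3,-0.2,-0.75,0,0.6,0]]]}}

```text
clock: 0.77
eef_pos: [322.6, 376.9, 259.4]
tool_rot: [-1.568, 0.012, 0.804]
force: [0.1, -0.4, 0.5]
width: 85.3
```

```bash
python3 -c "
from h import *
plan([440,100,280],[-90,0,15])"
```

```text
t 0.77 n 9 from [322.6 376.9 259.4] [-89.9   0.7  46.1] w 85.3
[-0.33, -0.06, -0.77, 0.0, 0.69, -0.02], [-0.28, -0.06, -0.79, 0.0, 0.69, -0.02], [-0.23, -0.06, -0.8, 0.0, 0.69, -0.02], [-0.18, -0.06, -0.81, 0.0, 0.69, -0.02], [-0.14, -0.06, -0.82, 0.0, 0.69, -0.02], [-0.09, -0.06, -0.83, 0.0, 0.69, -0.02], [-0.03, -0.06, -0.83, 0.0, 0.69, -0.02], [0.02, -0.06, -0.84, 0.0, 0.69, -0.02],
[0.07, -0.06, -0.83, 0.0, 0.69, -0.02],
```

Tracking is good, so I'll continue.

>>> {"method": "apply_moves", "body": {"commands": [[[-0.35,-0.1,-0.75,0,0.7,0],[-0.3,-0.1,-0.8,0,0.7,0],[-0.25,-0.1,-0.8,0,0.7,0],[-0.2,-0.1,-0.8,0,0.7,0],[-0.15,-0.1,-0.8,0,0.7,0],[-0.1,-0.1,-0.8,0,0.7,0],[-0.05,-0.1,-0.8,0,0.7,0],[0,-0.1,-0.8,0,0.7,0]]]}}

```text
clock: 1.43
eef_pos: [418.6, 118.4, 293.5]
tool_rot: [-1.573, 0.013, 0.291]
force: [0.6, -0.0, -0.3]
width: 85.3
```

```bash
python3 -c "
from h import *
plan([474,-80,240],[-135,0,-1.8])"
```

```text
t 1.43 n 11 from [418.6 118.4 293.5] [-90.1   0.7  16.7] w 85.3
[-0.01, 0.12, -0.47, -0.81, 0.32, 0.12], [0.01, 0.16, -0.46, -0.81, 0.32, 0.12], [0.02, 0.19, -0.45, -0.81, 0.32, 0.12], [0.04, 0.22, -0.43, -0.81, 0.32, 0.12], [0.05, 0.25, -0.41, -0.81, 0.32, 0.12], [0.06, 0.27, -0.39, -0.81, 0.32, 0.12], [0.08, 0.3, -0.37, -0.81, 0.32, 0.12], [0.09, 0.33, -0.35, -0.81, 0.32, 0.12],
[0.1, 0.35, -0.32, -0.81, 0.32, 0.12], [0.12, 0.37, -0.29, -0.81, 0.32, 0.12], [0.13, 0.39, -0.26, -0.81, 0.32, 0.12],
```

>>> {"method": "apply_moves", "body": {"commands": [[[0,0.1,-0.45,-0.8,0.3,0.1],[0,0.15,-0.45,-0.8,0.3,0.1],[0,0.2,-0.45,-0.8,0.3,0.1],[0.05,0.2,-0.45,-0.8,0.3,0.1],[0.05,0.25,-0.4,-0.8,0.3,0.1],[0.05,0.25,-0.4,-0.8,0.3,0.1],[0.1,0.3,-0.4,-0.8,0.3,0.1],[0.1,0.3,-0.35,-0.8,0.3,0.1]]]}}

```text
clock: 2.1
eef_pos: [461.9, -44.3, 262.8]
tool_rot: [-2.159, 0.007, 0.04]
force: [0.8, -0.1, -0.7]
width: 85.2
```

```bash
python3 -c "
from h import *
plan([474,-130,160],[-135,0,-1.8])"
```

```text
t 2.1 n 4 from [461.9 -44.3 262.8] [-123.7    0.4    2.3] w 85.2
[0.06, 0.83, -0.09, -0.56, 0.17, 0.11], [0.07, 0.84, -0.05, -0.56, 0.17, 0.11], [0.08, 0.84, -0.01, -0.56, 0.17, 0.11], [0.09, 0.84, 0.03, -0.56, 0.17, 0.11],
```

>>> {"method": "apply_moves", "body": {"commands": [[[0.05,0.6,0.45,-0.55,0.2,0.1],[0.1,0.6,0.45,-0.55,0.2,0.1],[0.1,0.6,0.45,-0.55,0.2,0.1],[0.1,0.6,0.45,-0.55,0.2,0.1],[0,0,0,0,0,0]]]}}

```text
clock: 2.52
eef_pos: [478.0, -46.8, 134.4]
tool_rot: [-2.365, -0.011, -0.035]
force: [-2.6, 0.9, -1.5]
width: 85.1
```

```bash
python3 -c "
from h import *
plan([474,-65,115],[-135,0,-1.8],4)
for n in('scene','top'):
    d=grab(n); P=[[474,-143.5,36]]; u,v=proj(d,P)[0].astype(int); 
    c=d['image'][max(0,v-50):v+50,max(0,u-66):u+66]; cv2.imwrite('pics/p1%s.png'%n,cv2.resize(c,None,fx=4,fy=4)[...,::-1])
a,b=[cv2.imread('pics/p1%s.png'%n) for n in('scene','top')]
cv2.imwrite('pics/p1.png',cv2.resize(np.hstack([a,b]),(800,300)))
"
```

```text
t 2.52 n 4 from [478.  -46.8 134.4] [-135.5   -0.6   -2. ] w 85.1
[-0.02, 0.17, 0.01, 0.02, -0.03, 0.01], [-0.02, 0.17, 0.01, 0.02, -0.03, 0.01], [-0.02, 0.17, 0.01, 0.02, -0.03, 0.01], [-0.02, 0.17, 0.01, 0.02, -0.03, 0.01],
```

View pics/p1.png

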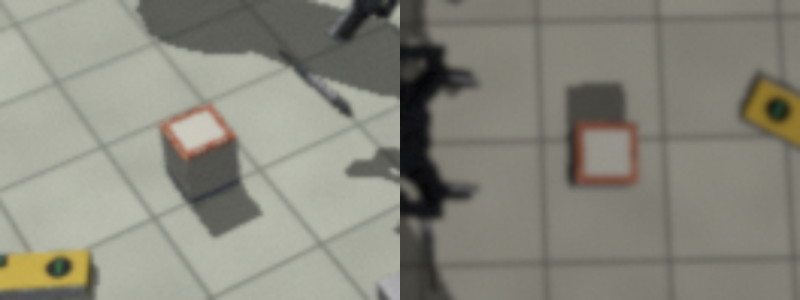

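```bash
python3 -c "
from h import *
d=grab('top'); u,v=proj(d,[[474,-143.5,36]])[0].astype(int)
q=lambda a,b:(u-66+a*132/400-.35, v-50+b*100/300-.35)
print('pot',onz(d,q(206,153),72))
for b in (78,190): print('finger',onz(d,q(74,b),144))
im=cv2.cvtColor(d['image'],cv2.COLOR_RGB2HSV)[v-50:v+50,u-66:u+66]
m=cv2.inRange(im,(0,70,60),(20,255,255)); m[:,90:]=0; m[:,:45]=0
c=np.vstack(cv2.findContours(m,0,2)[0]); r=cv2.minAreaRect(c); print(r, onz(d,(u-66+r[0][0],v-50+r[0][1]),72))
"
```

```text
pot [ 471.58239951 -141.59788647   72.        ]
finger [535.31307302 -16.96009543 144.        ]
finger [434.80851801 -14.18573937 144.        ]
((67.5, 50.5), (21.0, 21.0), 90.0) [ 472.01601446 -141.24748674   72.        ]
```

>>> {"method": "apply_moves", "body": {"commands": [[[-0.05,0.5,0,0.05,-0.05,0],[-0.05,0.5,0,0.05,-0.05,0],[-0.05,0.5,0,0,0,0],[0,0.5,0,0,0,0],[0,0.4,0,0,0,0],[0,0,0,0,0,0]]]}}

```text
clock: 3.17
eef_pos: [482.4, -115.1, 94.0]
tool_rot: [-2.312, -0.055, -0.041]
force: [0.1, 0.6, 0.2]
width: 85.1
```

```bash
python3 -c "
from h import *
plan([472,-156,23],[-135,0,-1.8],4)
for n in('scene','top'):
    d=grab(n); P=[[474,-143.5,36]]; u,v=proj(d,P)[0].astype(int); 
    c=d['image'][max(0,v-50):v+50,max(0,u-66):u+66]; cv2.imwrite('pics/p1%s.png'%n,cv2.resize(c,None,fx=4,fy=4)[...,::-1])
a,b=[cv2.imread('pics/p1%s.png'%n) for n in('scene','top')]
cv2.imwrite('pics/p2.png',cv2.resize(np.hstack([a,b]),(800,300)))
"
```

```text
t 3.17 n 4 from [ 482.4 -115.1   94. ] [-132.5   -3.1   -2.4] w 85.1
[-0.08, 0.5, 0.11, -0.12, -0.13, 0.09], [-0.07, 0.5, 0.11, -0.12, -0.13, 0.09], [-0.07, 0.5, 0.12, -0.12, -0.13, 0.09], [-0.06, 0.5, 0.13, -0.12, -0.13, 0.09],
```

View pics/p2.png

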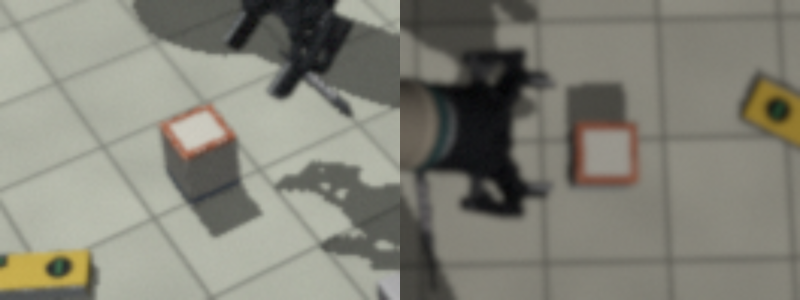

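Picture: the fingers are short of the pot, centred at row 133 against the pot's 153. The arm also lagged and tilted on the way, so I'll check the joints for a limit.

```bash
python3 -c "
from h import *
s=readout.read_state(); print(s['qpos'].round(2))"
```

```text
[-0.78  0.89  0.68  2.09  0.43  0.53 -0.72]
```

```bash
python3 - <<'E'
from h import *
import itertools
from scipy.optimize import least_squares
s=readout.read_state()
Q=[np.array([-1.29280112,.62925779,.03844301,1.51827568,-.02704719,.99629614,-.02001957]),s['qpos']]
X=[np.array([218.837,611.392,195.976]),s['eef_pos']]
O=[Ro.from_euler('xyz',[-1.57077351,.00171981,1.22695712]),Ro.from_euler('xyz',s['tool_rot'])]
def fk(q,sg,L):
    ax='zyzyzyz'; p=np.array([0,0,L[0]]); R=Ro.identity(); ln={1:L[1],3:L[2],5:L[3]}
    for i,a in enumerate(ax):
        R=R*Ro.from_euler(a,sg[i]*q[i])
        if i in ln: p=p+R.apply([0,0,ln[i]])
    return p,R
best=[]
for sg in itertools.product([1,-1],repeat=4):
    g=[sg[0],1,sg[1],1,sg[2],1,sg[3]]
    R=[fk(q,g,[0]*4)[1] for q in Q]
    # tool approach = R z ; tool offset constant
    C=[a.inv()*b for a,b in zip(R,O)]
    best.append(((C[0].inv()*C[1]).magnitude(),g,C[0].as_euler('xyz',degrees=True).round(2)))
best.sort(key=lambda b:b[0]); 
for b in best[:3]: print(b)
g=best[0][1]
A=[];y=[]
for q,x in zip(Q,X):
    A.append(np.array([fk(q,g,e)[0] for e in np.eye(4)]).T); y.append(x)
L,res,rk,sv=np.linalg.lstsq(np.vstack(A),np.hstack(y),rcond=None); print(L,(np.vstack(A)@L-np.hstack(y)).round(1),sv.round(2), s['qpos'])
E
```

```text
(1.2178747016719446e-08, [-1, 1, -1, 1, -1, 1, -1], array([  90.,   -0., -180.]))
(0.7652142550104317, [-1, 1, -1, 1, 1, 1, 1], array([ 9.2600e+01, -9.0000e-02, -1.7602e+02]))
(0.9051040353063762, [-1, 1, -1, 1, 1, 1, -1], array([ 9.2600e+01, -9.0000e-02, -1.7832e+02]))
[365.71068161 576.22812257 375.40443578 433.10640896] [-25.9  12.5  -2.1  -5.2   0.7   2.1] [2.47 1.25 0.54 0.21] [-0.78010414  0.88566577  0.67669765  2.09153185  0.43082548  0.52595067
 -0.71790826]
```

```bash
cat > log.py <<'E'
from h import *
import json
s=readout.read_state(); open('log.jsonl','a').write(json.dumps([list(map(float,s[k])) for k in('qpos','eef_pos','tool_rot')])+'\n')
print(s['qpos'].round(2),s['eef_pos'].round(1),np.degrees(s['tool_rot']).round(1),round(s['clock'],2),s['force'].round(1),round(s['width'],1))
E
python3 log.py
```

```text
[-0.78  0.89  0.68  2.09  0.43  0.53 -0.72] [ 483.8 -113.2   94.3] [-132.4   -3.2   -2.2] 3.27 [-0.4  1.   0.5] 85.2
```

>>> {"method": "apply_moves", "body": {"commands": [[[0,-0.6,0,0.5,0,0],[0,-0.6,0,0.5,0,0],[0,-0.6,0,0.8,0,0],[0,-0.6,0,0.8,0,0]]]}}

```text
clock: 3.6
eef_pos: [481.9, -47.1, 173.4]
tool_rot: [-2.076, -0.054, -0.03]
force: [1.7, 0.9, -1.4]
width: 85.8
```

```bash
python3 log.py
```

```text
[-0.72  0.57  0.55  2.04  0.33  0.71 -0.54] [481.9 -47.1 173.4] [-118.9   -3.1   -1.7] 3.6 [ 1.7  0.9 -1.4] 85.8
```

>>> {"method": "apply_moves", "body": {"commands": [[[0,-0.3,0.5,0.9,0,0],[0,-0.3,0.5,0.9,0,0],[0,0,0.5,0.9,0,0],[0,0,0.5,0.9,0,0],[0,0,0.5,0.9,0,0],[0,0,0.5,0.9,0,0]]]}}

```text
clock: 4.1
eef_pos: [494.6, 90.0, 187.0]
tool_rot: [-1.561, -0.094, -0.021]
force: [0.3, -0.3, -0.4]
width: 85.8
```

```bash
python3 log.py
```

```text
[-0.39  0.39  0.2   2.03 -0.1   0.64 -0.15] [494.6  90.  187. ] [-89.5  -5.4  -1.2] 4.1 [ 0.3 -0.3 -0.4] 85.8
```

>>> {"method": "apply_moves", "body": {"commands": [[[0,0,0.5,0.9,0.5,0.5],[0,0,0.5,0.9,0.5,0.5],[0,0,0.5,0.9,0.5,0.5],[0,0,0.5,0.9,0.5,0],[0,0,0.5,0.9,0,0],[0,0,0.5,0.9,0,0]]]}}

```text
clock: 4.6
eef_pos: [511.3, 214.7, 237.2]
tool_rot: [-1.051, 0.041, -0.168]
force: [-0.5, 0.8, 0.1]
width: 85.4
```

```bash
python3 log.py; cat > kin.py <<'E'
from h import *
import json
C=Ro.from_euler('xyz',[90,0,180],degrees=True); sg=[-1,1,-1,1,-1,1,-1]
def chain(q):
    R=Ro.identity(); out=[R]
    for a,g,x in zip('zyzyzyz',sg,q): R=R*Ro.from_euler(a,g*x); out.append(R)
    return out
def basis(q): # linear in constant offset vectors, reduced: base z, then x,y,z in frames 1..7 w/o redundancy
    return np.hstack([R.as_matrix() for R in chain(q)])
def data():
    D=[json.loads(l) for l in open('log.jsonl')]
    D.append([[-1.29280112,.62925779,.03844301,1.51827568,-.02704719,.99629614,-.02001957],[218.837,611.392,195.976],[-1.57077351,.00171981,1.22695712]])
    return D
E
python3 - <<'E'
from kin import *
D=data()
A=np.vstack([basis(d[0]) for d in D]); y=np.hstack([d[1] for d in D])
idx={'d1':2,'y1':4,'L1':8,'x2':6,'y2':7,'L2':14,'x4':12,'y4':13,'L3':20,'x6':18,'y6':19}
for names in (['d1','L1','L2','L3'],['d1','L1','L2','L3','y2','y4','y6'],['d1','L1','L2','L3','x2','x4','x6'],['d1','L1','L2','L3','x2','x4','x6','y2','y4','y6']):
    c=[idx[n] for n in names]; x,_,_,sv=np.linalg.lstsq(A[:,c],y,rcond=None); r=A[:,c]@x-y
    print(dict(zip(names,x.round(1))),'rms',np.sqrt((r**2).mean()).round(2),'sv',sv[-1].round(3))
E
```

```text
[-0.03  0.42 -0.11  1.95 -0.69  0.77  0.2 ] [511.3 214.7 237.2] [-60.2   2.4  -9.6] 4.6 [-0.5  0.8  0.1] 85.4
{'d1': np.float64(382.9), 'L1': np.float64(513.7), 'L2': np.float64(421.0), 'L3': np.float64(360.1)} rms 13.48 sv 0.353
{'d1': np.float64(336.2), 'L1': np.float64(559.1), 'L2': np.float64(382.1), 'L3': np.float64(384.4), 'y2': np.float64(-11.5), 'y4': np.float64(-16.2), 'y6': np.float64(-0.4)} rms 0.0 sv 0.251
{'d1': np.float64(368.8), 'L1': np.float64(529.0), 'L2': np.float64(350.2), 'L3': np.float64(425.7), 'x2': np.float64(-67.4), 'x4': np.float64(21.9), 'x6': np.float64(-113.5)} rms 7.92 sv 0.19
{'d1': np.float64(336.2), 'L1': np.float64(559.1), 'L2': np.float64(382.1), 'L3': np.float64(384.4), 'x2': np.float64(-0.0), 'x4': np.float64(-0.0), 'x6': np.float64(-0.0), 'y2': np.float64(-11.5), 'y4': np.float64(-16.2), 'y6': np.float64(-0.4)} rms 0.0 sv 0.138
```

```bash
cat >> kin.py <<'E'
from scipy.optimize import least_squares
LL=np.zeros(24); LL[2]=336.2;LL[7]=-11.5;LL[8]=559.1;LL[13]=-16.2;LL[14]=382.1;LL[19]=-.4;LL[20]=384.4
lo=np.array([-3.06,-.37,-1.25,.18,-1.1,.23,-2.94]);hi=np.array([3.06,2.12,1.32,2.47,4.24,1.98,2.94])
def fk(q): return basis(q)@LL, chain(q)[-1]*C
def ik(p,rpy,q0):
    Rt=Ro.from_euler('xyz',rpy,degrees=True)
    def f(q):
        x,R=fk(q); return np.r_[(x-p)/5,(Rt.inv()*R).as_rotvec()*60,0.01*(q-q0)]
    r=least_squares(f,np.clip(q0,lo+.03,hi-.03),bounds=(lo+.02,hi-.02),max_nfev=80)
    x,R=fk(r.x); return r.x,np.linalg.norm(x-p),np.degrees((Rt.inv()*R).magnitude())
def best(p,rpy,q0s):
    o=[ik(p,rpy,q) for q in q0s]; o=[a for a in o if a[1]<1 and a[2]<.5]
    return max(o,key=lambda a:np.min(np.r_[a[0]-lo,hi-a[0]])) if o else None
E
cat > s.py <<'E'
from kin import *
rng=np.random.default_rng(0)
cur=readout.read_state()['qpos']
def tcp(c,rpy): return np.array(c)+19*Ro.from_euler('xyz',rpy,degrees=True).apply([0,1,0])
def seeds(az,n=6):
    b=np.array([-az,.8,0.,1.7,0,.8,0]); return [cur]+[np.clip(b+rng.normal(0,[.5,.3,.5,.4,.7,.4,.7]),lo,hi) for _ in range(n)]
def show(c,ph,yaw,n=6):
    rpy=[ph,0,yaw]; a=best(tcp(c,rpy),rpy,seeds(np.arctan2(c[1],c[0]),n))
    m=None if a is None else np.min(np.r_[a[0]-lo,hi-a[0]])
    return m,a
E
python3 - <<'E'
from s import *
for nm,c,yaws in (('pot',[472,-142,36],(-1.8,178.2)),('drip',[538.5,148.8,39],(3,15,-12,183))):
  for yaw in yaws:
    for ph in (-140,-125,-110,-90,-70,-55,-40):
        m,a=show(c,ph,yaw); print(nm,yaw,ph,None if m is None else (round(m,2),a[0].round(2).tolist()))
E
```

```text
pot -1.8 -140 (np.float64(0.4), [-0.24, 0.97, -0.15, 2.07, 1.19, 1.02, -1.51])
pot -1.8 -125 (np.float64(0.35), [-0.0, 0.85, -0.29, 2.12, 1.23, 0.88, -1.39])
pot -1.8 -110 (np.float64(0.34), [0.3, 0.79, -0.49, 2.13, 1.2, 0.75, -1.19])
pot -1.8 -90 (np.float64(0.19), [0.45, 0.73, -0.33, 2.08, 0.56, 0.42, -0.34])
pot -1.8 -70 (np.float64(0.39), [0.46, 0.78, 0.0, 1.97, -0.57, 0.62, 0.94])
pot -1.8 -55 (np.float64(0.54), [0.82, 0.92, -0.35, 1.85, -0.35, 0.77, 0.82])
pot -1.8 -40 (np.float64(0.74), [0.97, 1.08, -0.47, 1.71, -0.34, 0.97, 0.86])
pot 178.2 -140 (np.float64(0.52), [0.81, 1.04, -0.2, 1.71, -0.58, 1.06, -2.05])
pot 178.2 -125 (np.float64(0.28), [0.47, 0.9, 0.2, 1.86, -0.82, 0.97, -1.87])
pot 178.2 -110 (np.float64(0.3), [0.3, 0.8, 0.26, 1.98, -0.8, 0.72, -1.98])
pot 178.2 -90 (np.float64(0.39), [0.71, 0.82, -0.73, 2.08, 0.97, 0.63, 2.4])
pot 178.2 -70 (np.float64(0.34), [0.31, 0.79, -0.5, 2.13, 1.21, 0.75, 1.95])
pot 178.2 -55 (np.float64(0.35), [0.12, 0.88, -0.48, 2.12, 1.28, 1.01, 1.7])
pot 178.2 -40 (np.float64(0.4), [-0.25, 0.97, -0.12, 2.07, 1.18, 1.0, 1.64])
drip 3 -140 (
[... 1434 characters left out ...]
6, 0.51])
drip -12 -55 (np.float64(0.06), [0.37, 0.88, -0.47, 2.08, -1.04, 0.29, 0.87])
drip -12 -40 (np.float64(0.07), [0.66, 1.09, -0.71, 2.07, -1.02, 0.3, 1.06])
drip 183 -140 (np.float64(0.1), [0.32, 1.0, -0.22, 1.88, -1.0, 0.82, -2.0])
drip 183 -125 (np.float64(0.22), [0.19, 0.87, -0.2, 1.93, -0.88, 0.61, -2.24])
drip 183 -110 (np.float64(0.27), [0.41, 0.93, -0.82, 1.94, 0.62, 0.5, 2.49])
drip 183 -90 (np.float64(0.47), [0.11, 0.85, -0.68, 1.9, 0.83, 0.7, 2.11])
drip 183 -70 (np.float64(0.66), [-0.3, 0.85, -0.37, 1.8, 0.78, 0.89, 2.01])
drip 183 -55 (np.float64(0.78), [-0.4, 0.96, -0.41, 1.69, 0.88, 1.19, 1.86])
drip 183 -40 (np.float64(0.78), [-0.77, 1.07, 0.07, 1.57, 0.63, 1.2, 2.03])
```

```bash
python3 -c "
from h import *
plan([560,0,300],[-125,0,-2],14)"
```

```text
t 4.6 n 14 from [511.3 214.7 237.2] [-60.2   2.4  -9.6] w 85.4
[0.15, -0.28, -0.26, -0.93, -0.11, -0.04], [0.14, -0.26, -0.28, -0.93, -0.11, -0.04], [0.14, -0.24, -0.3, -0.93, -0.11, -0.04], [0.14, -0.21, -0.32, -0.93, -0.11, -0.04], [0.14, -0.18, -0.34, -0.93, -0.11, -0.04], [0.13, -0.16, -0.35, -0.93, -0.11, -0.04], [0.13, -0.13, -0.37, -0.93, -0.11, -0.04], [0.13, -0.1, -0.38, -0.93, -0.11, -0.04],
[0.12, -0.06, -0.38, -0.93, -0.11, -0.04], [0.12, -0.03, -0.39, -0.93, -0.11, -0.04], [0.12, -0.0, -0.39, -0.93, -0.11, -0.04], [0.11, 0.03, -0.39, -0.93, -0.11, -0.04], [0.11, 0.06, -0.39, -0.93, -0.11, -0.04], [0.1, 0.1, -0.38, -0.93, -0.11, -0.04],
```

>>> {"method": "apply_moves", "body": {"commands": [[[0.15,-0.3,-0.25,-0.9,-0.1,0],[0.15,-0.3,-0.3,-0.9,-0.1,0],[0.15,-0.25,-0.3,-0.9,-0.1,0],[0.15,-0.2,-0.3,-0.9,-0.1,0],[0.15,-0.2,-0.35,-0.9,-0.1,0],[0.15,-0.15,-0.35,-0.9,-0.1,0],[0.15,-0.15,-0.35,-0.9,-0.1,0],[0.15,-0.1,-0.4,-0.9,-0.1,0]]]}}

```text
clock: 5.27
eef_pos: [542.7, 80.0, 305.3]
tool_rot: [-1.687, -0.004, -0.105]
force: [-0.1, 0.0, -0.3]
width: 85.5
```

>>> {"method": "apply_moves", "body": {"commands": [[[0.1,-0.05,-0.4,-0.9,-0.1,0],[0.1,-0.05,-0.4,-0.9,-0.1,0],[0.1,0,-0.4,-0.9,-0.1,0],[0.1,0.05,-0.4,-0.9,-0.1,0],[0.1,0.05,-0.4,-0.9,-0.1,0],[0.1,0.1,-0.4,-0.9,-0.1,0]]]}}

```text
clock: 5.77
eef_pos: [559.7, -15.6, 356.8]
tool_rot: [-2.165, -0.016, -0.048]
force: [-0.7, -0.7, -0.5]
width: 85.5
```

```bash
python3 log.py; python3 -c "
from h import *
plan([500,-50,130],[-135,0,-1.8],8)"
```

```text
[-0.58  0.48  0.31  1.54  0.43  1.36 -0.49] [559.7 -15.6 356.8] [-124.1   -0.9   -2.7] 5.77 [-0.7 -0.7 -0.5] 85.5
t 5.77 n 8 from [559.7 -15.6 356.8] [-124.1   -0.9   -2.7] w 85.5
[-0.19, 0.65, 0.3, -0.27, -0.03, 0.0], [-0.19, 0.64, 0.32, -0.27, -0.03, 0.0], [-0.19, 0.63, 0.33, -0.27, -0.03, 0.0], [-0.19, 0.63, 0.35, -0.27, -0.03, 0.0], [-0.19, 0.62, 0.36, -0.27, -0.03, 0.0], [-0.19, 0.61, 0.38, -0.27, -0.03, 0.0], [-0.19, 0.6, 0.39, -0.27, -0.03, 0.0], [-0.18, 0.59, 0.41, -0.27, -0.03, 0.0],
```

>>> {"method": "apply_moves", "body": {"commands": [[[-0.2,0.6,0.35,-0.3,0,0],[-0.2,0.6,0.35,-0.3,0,0],[-0.2,0.6,0.35,-0.3,0,0],[-0.2,0.6,0.35,-0.3,0,0],[-0.2,0.6,0.4,-0.3,0,0],[-0.2,0.6,0.4,-0.3,0,0],[-0.2,0.6,0.4,-0.3,0,0]]]}}

```text
clock: 6.35
eef_pos: [516.1, -31.0, 177.7]
tool_rot: [-2.333, -0.061, -0.041]
force: [1.1, -0.1, 0.3]
width: 85.5
```

```bash
python3 log.py; python3 -c "
from h import *
plan([472,-92,87],[-135,0,-1.8],4)"
```

```text
[-0.71  0.7   0.35  1.89  0.58  0.98 -0.89] [516.1 -31.  177.7] [-133.7   -3.5   -2.4] 6.35 [ 1.1 -0.1  0.3] 85.5
t 6.35 n 4 from [516.1 -31.  177.7] [-133.7   -3.5   -2.4] w 85.5
[-0.29, 0.67, 0.1, -0.06, -0.14, 0.1], [-0.29, 0.67, 0.1, -0.06, -0.14, 0.1], [-0.28, 0.67, 0.11, -0.06, -0.14, 0.1], [-0.27, 0.67, 0.12, -0.06, -0.14, 0.1],
```

>>> {"method": "apply_moves", "body": {"commands": [[[-0.2,0.45,0.1,0,-0.1,0.15],[-0.2,0.45,0.1,0,-0.1,0.15],[-0.2,0.45,0.1,0,-0.1,0.15],[-0.2,0.45,0.1,0,-0.1,0.15],[-0.2,0.45,0.1,0,-0.1,0.15],[-0.2,0.4,0.1,0,-0.1,0.1]]]}}

```text
clock: 6.85
eef_pos: [471.3, -75.5, 88.6]
tool_rot: [-2.319, 0.015, -0.041]
force: [-0.6, -0.4, 0.6]
width: 85.5
```

```bash
python3 log.py; python3 -c "
from h import *
plan([472,-92,87],[-135,0,-1.8],4)
plan([472,-155.5,23],[-135,0,-1.8],6)"
```

```text
[-0.65  0.82  0.35  2.03  0.63  0.76 -0.95] [471.3 -75.5  88.6] [-132.9    0.9   -2.3] 6.85 [-0.6 -0.4  0.6] 85.5
t 6.85 n 4 from [471.3 -75.5  88.6] [-132.9    0.9   -2.3] w 85.5
[0.01, 0.08, -0.07, -0.11, 0.01, -0.05], [0.01, 0.08, -0.07, -0.11, 0.01, -0.05], [0.01, 0.08, -0.07, -0.11, 0.01, -0.05], [0.01, 0.08, -0.07, -0.11, 0.01, -0.05], 
t 6.85 n 6 from [471.3 -75.5  88.6] [-132.9    0.9   -2.3] w 85.5
[0.02, 0.43, -0.06, -0.07, 0.01, -0.03], [0.02, 0.43, -0.06, -0.07, 0.01, -0.03], [0.02, 0.43, -0.05, -0.07, 0.01, -0.03], [0.02, 0.43, -0.05, -0.07, 0.01, -0.03], [0.02, 0.43, -0.05, -0.07, 0.01, -0.03], [0.01, 0.43, -0.05, -0.07, 0.01, -0.03],
```

Posture is good and the tool is lined up. I'll approach slowly.

>>> {"method": "apply_moves", "body": {"commands": [[[0,0.3,-0.1,-0.1,0,0],[0,0.3,-0.1,-0.1,0,0],[0,0.3,-0.1,-0.1,0,0],[0,0.3,0,-0.1,0,0],[0,0.3,0,-0.1,0,0]]]}}

```text
clock: 7.27
eef_pos: [475.4, -121.6, 62.2]
tool_rot: [-2.352, -0.003, -0.034]
force: [-0.3, 0.6, -0.6]
width: 85.4
```

```bash
python3 log.py; python3 -c "
from h import *
plan([472,-155.5,23],[-135,0,-1.8],4)"
```

```text
[-0.63  0.9   0.42  2.07  0.72  0.63 -1.02] [ 475.4 -121.6   62.2] [-134.8   -0.2   -2. ] 7.27 [-0.3  0.6 -0.6] 85.4
t 7.27 n 4 from [ 475.4 -121.6   62.2] [-134.8   -0.2   -2. ] w 85.4
[-0.01, 0.32, 0.02, -0.01, -0.01, 0.0], [-0.01, 0.32, 0.02, -0.01, -0.01, 0.0], [-0.01, 0.32, 0.02, -0.01, -0.01, 0.0], [-0.01, 0.32, 0.02, -0.01, -0.01, 0.0],
```

>>> {"method": "apply_moves", "body": {"commands": [[[-0.05,0.3,0.05,0,0,0],[-0.05,0.3,0.05,0,0,0],[-0.05,0.3,0,0,0,0],[-0.05,0.3,0,0,0,0],[0,0,0,0,0,0]]]}}

```text
clock: 7.68
eef_pos: [476.3, -147.6, 33.3]
tool_rot: [-2.343, -0.025, -0.028]
force: [-0.3, 0.0, -0.1]
width: 85.2
```

```bash
python3 log.py; python3 -c "
from h import *
plan([472,-155.5,23],[-135,0,-1.8],2)"
```

```text
[-0.62  0.97  0.48  2.11  0.79  0.49 -1.09] [ 476.3 -147.6   33.3] [-134.2   -1.4   -1.6] 7.68 [-0.3  0.  -0.1] 85.2
t 7.68 n 2 from [ 476.3 -147.6   33.3] [-134.2   -1.4   -1.6] w 85.2
[-0.05, 0.16, 0.02, -0.08, -0.09, 0.12], [-0.05, 0.16, 0.02, -0.08, -0.09, 0.12],
```

>>> {"method": "apply_moves", "body": {"commands": [[[-0.1,0.2,0.05,-0.1,-0.1,0.15],[-0.1,0.2,0.05,-0.1,-0.1,0.15],[0,0,0,0,0,0.05]]]}}

```text
clock: 7.93
eef_pos: [472.0, -152.9, 21.7]
tool_rot: [-2.357, 0.003, -0.034]
force: [0.6, -0.0, 0.5]
width: 85.7
```

>>> {"method": "apply_moves", "body": {"claw": 40, "commands": [[[0,0,0,0,0,0],[0,0,0,0,0,0],[0,0,0,0,0,0],[0,0,0,0,0,0],[0,0,0,0,0,0],[0,0,0,0,0,0],[0,0,0,0,0,0],[0,0,0,0,0,0]]]}}

```text
clock: 8.6
eef_pos: [473.5, -151.3, 22.3]
tool_rot: [-2.356, 0.001, -0.033]
force: [0.3, -0.2, -0.2]
width: 56.8
```

```bash
python3 log.py
```

```text
[-0.6   1.    0.46  2.09  0.78  0.51 -1.08] [ 473.5 -151.3   22.3] [-1.35e+02  1.00e-01 -1.90e+00] 8.6 [ 0.3 -0.2 -0.2] 56.8
```

>>> {"method": "apply_moves", "body": {"commands": [[[0,-0.15,-0.15,0,0,0],[0,-0.2,-0.2,0,0,0],[0,-0.3,-0.3,0,0,0],[0.1,-0.4,-0.4,0,0,0],[0.2,-0.4,-0.4,0,0,0],[0.2,-0.4,-0.4,0,0,0],[0.3,-0.4,-0.4,0,0,0],[0.3,-0.4,-0.4,0,0,0]]]}}

```text
clock: 9.27
eef_pos: [513.1, -150.5, 176.9]
tool_rot: [-2.35, 0.014, -0.031]
force: [1.3, 0.5, -2.8]
width: 56.6
```

```bash
python3 log.py; python3 -c "
from h import *
plan([560,-150,280],[-45,0,-1.8],24)"
```

```text
[-0.53  0.7   0.4   1.95  0.68  0.87 -0.75] [ 513.1 -150.5  176.9] [-134.6    0.8   -1.8] 9.27 [ 1.3  0.5 -2.8] 56.6
t 9.27 n 24 from [ 513.1 -150.5  176.9] [-134.6    0.8   -1.8] w 56.6
[0.05, -0.08, -0.07, 0.75, -0.0, -0.01], [0.05, -0.08, -0.07, 0.75, -0.0, -0.01], [0.05, -0.09, -0.06, 0.75, -0.0, -0.01], [0.05, -0.09, -0.06, 0.75, -0.0, -0.01], [0.05, -0.09, -0.05, 0.75, -0.0, -0.01], [0.05, -0.1, -0.05, 0.75, -0.0, -0.01], [0.05, -0.1, -0.04, 0.75, -0.0, -0.01], [0.05, -0.1, -0.03, 0.75, -0.0, -0.01],
[0.05, -0.1, -0.03, 0.75, -0.0, -0.01], [0.05, -0.11, -0.02, 0.75, -0.0, -0.01], [0.05, -0.11, -0.01, 0.75, -0.0, -0.01], [0.05, -0.11, -0.0, 0.75, -0.0, -0.01], [0.05, -0.11, 0.0, 0.75, -0.0, -0.01], [0.05, -0.11, 0.01, 0.75, -0.0, -0.01], [0.05, -0.11, 0.02, 0.75, -0.0, -0.01], [0.05, -0.11, 0.02, 0.75, -0.0, -0.01],
[0.05, -0.1, 0.03, 0.75, -0.0, -0.01], [0.05, -0.1, 0.04, 0.75, -0.0, -0.01], [0.05, -0.1, 0.04, 0.75, -0.0, -0.01], [0.05, -0.1, 0.05, 0.75, -0.0, -0.01], [0.05, -0.09, 0.06, 0.75, -0.0, -0.01], [0.05, -0.09, 0.06, 0.75, -0.0, -0.01], [0.05, -0.08, 0.07, 0.75, -0.0, -0.01], [0.05, -0.08, 0.07, 0.75, -0.0, -0.01],
```

>>> {"method": "apply_moves", "body": {"commands": [[[0.1,-0.15,-0.1,0.75,0,0],[0.1,-0.15,-0.1,0.75,0,0],[0.1,-0.15,-0.1,0.75,0,0],[0.1,-0.15,-0.1,0.75,0,0],[0.1,-0.15,-0.05,0.75,0,0],[0.1,-0.15,-0.05,0.75,0,0],[0.1,-0.15,0,0.75,0,0],[0.1,-0.15,0,0.75,0,0]]]}}

```text
clock: 9.93
eef_pos: [543.1, -138.3, 242.2]
tool_rot: [-1.797, 0.01, -0.025]
force: [-0.5, -0.7, -3.4]
width: 56.3
```

>>> {"method": "apply_moves", "body": {"commands": [[[0,-0.1,0,0.75,0,0],[0,-0.1,0,0.75,0,0],[0,-0.1,0,0.75,0,0],[0,-0.1,0,0.75,0,0],[0,-0.1,0,0.75,0,0],[0,-0.1,0,0.75,0,0],[0,-0.1,0,0.75,0,0],[0,-0.1,0,0.75,0,0]]]}}

```text
clock: 10.6
eef_pos: [531.8, -139.9, 285.6]
tool_rot: [-1.247, 0.012, -0.021]
force: [0.3, 0.1, -3.3]
width: 56.1
```

```bash
python3 log.py; python3 -c "
from h import *
plan([530,-140,150],[-45,0,-1.8],10)"
```

```text
[ 0.45  0.48 -0.06  1.59 -0.28  1.22  0.49] [ 531.8 -139.9  285.6] [-71.4   0.7  -1.2] 10.6 [ 0.3  0.1 -3.3] 56.1
t 10.6 n 10 from [ 531.8 -139.9  285.6] [-71.4   0.7  -1.2] w 56.1
[-0.0, 0.32, -0.11, 0.53, 0.0, -0.02], [-0.0, 0.32, -0.12, 0.53, 0.0, -0.02], [-0.0, 0.31, -0.14, 0.53, 0.0, -0.02], [-0.0, 0.3, -0.15, 0.53, 0.0, -0.02], [-0.0, 0.3, -0.17, 0.53, 0.0, -0.02], [-0.0, 0.29, -0.18, 0.53, 0.0, -0.02], [-0.0, 0.28, -0.19, 0.53, 0.0, -0.02], [-0.0, 0.27, -0.2, 0.53, 0.0, -0.02],
[-0.0, 0.26, -0.22, 0.53, 0.0, -0.02], [-0.0, 0.25, -0.23, 0.53, 0.0, -0.02],
```

>>> {"method": "apply_moves", "body": {"commands": [[[0,0.35,-0.1,0.55,0,0],[0,0.35,-0.1,0.55,0,0],[0,0.35,-0.15,0.55,0,0],[0,0.35,-0.15,0.55,0,0],[0,0.3,-0.2,0.55,0,0],[0,0.3,-0.2,0.5,0,0],[0,0.3,-0.2,0.5,0,0],[0,0.3,-0.2,0.5,0,0]]]}}

```text
clock: 11.27
eef_pos: [522.1, -146.0, 174.1]
tool_rot: [-0.871, 0.006, -0.023]
force: [-0.0, -1.0, -2.9]
width: 56.3
```

```bash
python3 log.py; python3 -c "
from h import *
plan([530,-130,70],[-45,0,-1.8],8)"
```

```text
[ 0.71  0.76 -0.17  1.61 -0.5   1.22  0.82] [ 522.1 -146.   174.1] [-49.9   0.3  -1.3] 11.27 [-0.  -1.  -2.9] 56.3
t 11.27 n 8 from [ 522.1 -146.   174.1] [-49.9   0.3  -1.3] w 56.3
[0.03, 0.28, -0.17, 0.12, 0.0, -0.01], [0.03, 0.28, -0.17, 0.12, 0.0, -0.01], [0.02, 0.28, -0.18, 0.12, 0.0, -0.01], [0.02, 0.28, -0.18, 0.12, 0.0, -0.01], [0.02, 0.27, -0.18, 0.12, 0.0, -0.01], [0.02, 0.27, -0.19, 0.12, 0.0, -0.01], [0.02, 0.27, -0.19, 0.12, 0.0, -0.01], [0.02, 0.27, -0.19, 0.12, 0.0, -0.01],
```

>>> {"method": "apply_moves", "body": {"commands": [[[0.05,0.3,-0.2,0.15,0,0],[0.05,0.3,-0.2,0.15,0,0],[0.05,0.3,-0.2,0.15,0,0],[0.05,0.3,-0.2,0.15,0,0],[0,0.3,-0.2,0.15,0,0],[0,0.3,-0.2,0.15,0,0],[0,0.3,-0.2,0.1,0,0],[0,0,0,0,0,0]]]}}

```text
clock: 11.93
eef_pos: [517.9, -140.6, 66.9]
tool_rot: [-0.79, 0.016, -0.024]
force: [-0.7, 0.6, -4.1]
width: 56.8
```

```bash
python3 log.py; python3 -c "
from h import *
plan([525,-130,30],[-45,0,-1.8],4)"
```

```text
[ 0.74  0.95 -0.2   1.62 -0.53  1.11  0.93] [ 517.9 -140.6   66.9] [-45.3   0.9  -1.4] 11.93 [-0.7  0.6 -4.1] 56.8
t 11.93 n 4 from [ 517.9 -140.6   66.9] [-45.3   0.9  -1.4] w 56.8
[0.05, 0.21, -0.11, 0.01, -0.02, -0.05], [0.05, 0.21, -0.11, 0.01, -0.02, -0.05], [0.04, 0.21, -0.11, 0.01, -0.02, -0.05], [0.04, 0.21, -0.11, 0.01, -0.02, -0.05],
```

>>> {"method": "apply_moves", "body": {"commands": [[[0,0.17,-0.17,0,0,-0.05],[0,0.17,-0.17,0,0,-0.05],[0,0.17,-0.17,0,0,-0.05],[0,0.17,-0.17,0,0,-0.05],[0,0,0,0,0,0]]]}}

```text
clock: 12.35
eef_pos: [517.6, -142.8, 26.9]
tool_rot: [-0.795, 0.0, -0.037]
force: [-0.9, -0.3, -3.2]
width: 56.3
```

```bash
python3 log.py; python3 -c "
from h import *
d=grab('scene'); u,v=proj(d,[[520,-140,36]])[0].astype(int)
cv2.imwrite('pics/p3.png',cv2.resize(d['image'][v-50:v+50,u-66:u+66],None,fx=6,fy=6,interpolation=2)[...,::-1])"
```

```text
[ 0.76  1.01 -0.2   1.64 -0.54  1.04  0.98] [ 517.6 -142.8   26.9] [-45.5   0.   -2.1] 12.35 [-0.9 -0.3 -3.2] 56.3
```

View pics/p3.png

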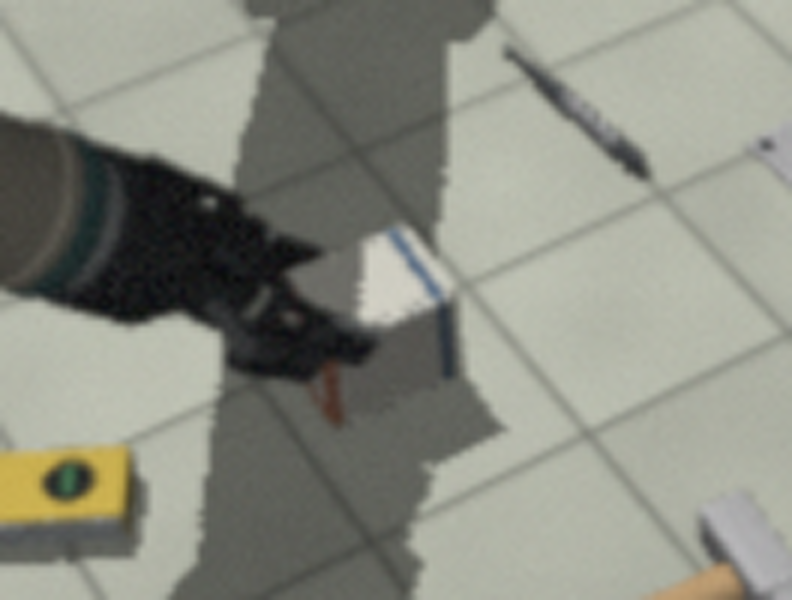

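The pot is on its side in the grip, level, with its mouth (blue line) towards +y and its base on the gripper side. It hangs just above the bench, so I'll lower it in small steps until it touches.

>>> {"method": "apply_moves", "body": {"commands": [[[0,0.05,-0.05,0.1,0,0],[0,0.05,-0.05,0,0,0],[0,0,0,0,0,0]]]}}

```text
clock: 12.65
eef_pos: [518.9, -142.8, 22.6]
tool_rot: [-0.785, -0.002, -0.036]
force: [1.3, 0.4, -2.3]
width: 56.6
```

>>> {"method": "apply_moves", "body": {"commands": [[[0,0.05,-0.05,0.05,0,0],[0,0.05,-0.05,0,0,0],[0,0,0,0,0,0]]]}}

```text
clock: 12.9
eef_pos: [519.4, -142.9, 23.7]
tool_rot: [-0.774, -0.005, -0.035]
force: [0.1, 0.1, -3.9]
width: 56.4
```

```bash
python3 log.py
```

```text
[ 0.77  1.03 -0.21  1.62 -0.54  1.05  0.99] [ 519.4 -142.9   23.7] [-44.3  -0.3  -2. ] 12.9 [ 0.1  0.1 -3.9] 56.4
```

>>> {"method": "apply_moves", "body": {"commands": [[[0,0.1,-0.1,-0.1,0,0],[0,0,0,0,0,0]]]}}

```text
clock: 13.07
eef_pos: [520.3, -143.6, 23.7]
tool_rot: [-0.778, -0.008, -0.035]
force: [-0.6, -0.8, -3.4]
width: 56.4
```

>>> {"method": "apply_moves", "body": {"commands": [[[0,0.08,-0.08,-0.05,0,0],[0,0,0,0,0,0]]]}}

```text
clock: 13.23
eef_pos: [521.5, -144.5, 23.1]
tool_rot: [-0.781, -0.011, -0.036]
force: [-0.2, -0.9, -3.8]
width: 56.8
```

>>> {"method": "apply_moves", "body": {"commands": [[[-0.05,0.1,-0.1,0,0.05,0],[-0.05,0.1,-0.1,0,0.05,0]]]}}

```text
clock: 13.4
eef_pos: [522.2, -144.1, 22.7]
tool_rot: [-0.77, -0.013, -0.044]
force: [-3.9, -12.1, 37.4]
width: 56.6
```

>>> {"method": "apply_moves", "body": {"commands": [[[-0.03,0.1,-0.1,0,0.05,0],[-0.03,0.1,-0.1,0,0.05,0]]]}}

```text
clock: 13.57
eef_pos: [522.4, -143.7, 23.1]
tool_rot: [-0.759, -0.013, -0.05]
force: [-4.6, -10.0, 33.4]
width: 56.6
```

>>> {"method": "apply_moves", "body": {"commands": [[[0,-0.03,0.03,-0.2,0,0],[0,-0.02,0.02,0,0,0]]]}}

```text
clock: 13.73
eef_pos: [523.6, -144.8, 27.3]
tool_rot: [-0.778, -0.016, -0.052]
force: [-0.1, 1.0, -2.1]
width: 56.3
```

>>> {"method": "apply_moves", "body": {"claw": 85, "commands": [[[0,0,0,0,0,0],[0,0,0,0,0,0],[0,0,0,0,0,0],[0,0,0,0,0,0],[0,0,0,0,0,0],[0,0,0,0,0,0]]]}}

```text
clock: 14.23
eef_pos: [523.1, -141.5, 25.1]
tool_rot: [-0.774, -0.013, -0.05]
force: [-0.3, 0.6, -0.1]
width: 85.1
```

```bash
python3 log.py
```

```text
[ 0.77  1.02 -0.22  1.63 -0.56  1.04  0.99] [ 523.1 -141.5   25.1] [-44.3  -0.7  -2.8] 14.23 [-0.3  0.6 -0.1] 85.1
```

>>> {"method": "apply_moves", "body": {"commands": [[[0,-0.4,0,0,0,0],[0,-0.5,0,0,0,0],[0,-0.6,0,0,0,0],[0,-0.6,0,0,0,0],[0,-0.6,0,0,0,0],[0,-0.6,0,0,0,0],[0,-0.6,0,-0.5,0,0],[0,-0.6,0,-0.8,0,0]]]}}

```text
clock: 14.9
eef_pos: [510.0, -268.9, 147.8]
tool_rot: [-0.875, 0.004, -0.046]
force: [1.3, 0.2, -0.2]
width: 85.4
```

```bash
python3 log.py; python3 - <<'E'
from h import *
import pickle
D={n:grab(n) for n in('scene','top')}; pickle.dump(D,open('D2.pkl','wb'))
o=[]
for n in D:
    d=D[n];u,v=proj(d,[[520,-155,29]])[0].astype(int)
    o.append(cv2.resize(d['image'][v-40:v+40,u-40:u+40],(400,400),interpolation=2)); print(n,u-40,v-40)
cv2.imwrite('pics/p4.png',np.hstack(o)[...,::-1])
E
```

```text
[ 0.83  0.88 -0.13  1.41 -0.43  1.35  0.88] [ 510.  -268.9  147.8] [-50.1   0.2  -2.6] 14.9 [ 1.3  0.2 -0.2] 85.4
scene 166 195
top 286 163
```

View pics/p4.png

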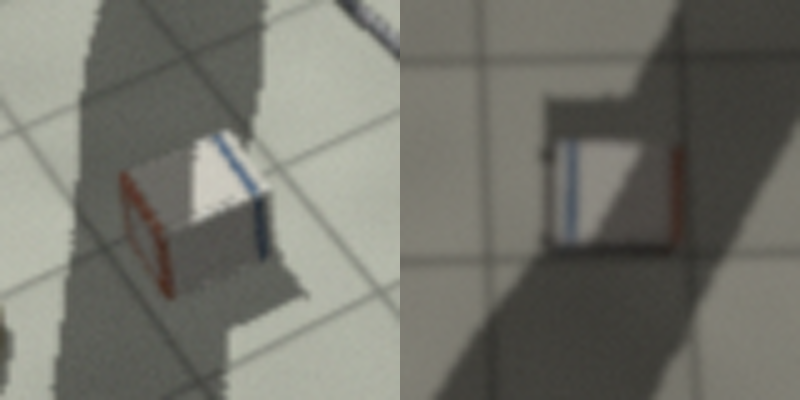

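The pot lies flat on its side. In the top panel its face spans x 552–684, y 140–247, with the mouth (blue line) at the left, which is +y.

```bash
python3 - <<'E'
from h import *
import pickle
D=pickle.load(open('D2.pkl','rb')); T=D['top'];S=D['scene']
q=lambda a,b:(286+(a-400)/5-.4,163+b/5-.4); s=lambda a,b:(166+a/5-.4,195+b/5-.4)
P=np.array([onz(T,q(*p),58) for p in [(552,140),(552,247),(684,247),(684,140)]]); print(P.round(1).tolist(),P.mean(0).round(1))
e=P[3]-P[0]; print(np.degrees(np.arctan2(e[1],e[0]))+90)
print([onz(S,s(*p),58).round(1).tolist() for p in [(122,172),(222,130),(270,190),(168,235)]])
print('2view corners',[two(T,q(*a),S,s(*b))[0].round(1).tolist() for a,b in [((552,140),(270,190)),((552,247),(222,130)),((684,247),(122,172)),((684,140),(168,235))]])
plan([560,-100,330],[-90,0,-2],14)
E
```

```text
[[554.6, -122.0, 58.0], [492.5, -119.6, 58.0], [490.8, -195.3, 58.0], [552.9, -198.2, 58.0]] [ 522.7 -158.8   58. ]
-1.232942123515798
[[495.9, -193.8, 58.0], [498.2, -128.0, 58.0], [556.8, -128.2, 58.0], [554.9, -194.2, 58.0]]
2view corners [[554.2, -124.5, 53.6], [492.2, -122.7, 49.9], [492.0, -194.2, 54.7], [553.9, -196.2, 58.2]]
t 15.0 n 14 from [ 513.3 -269.7  152.7] [-50.5  -0.3  -2.6] w 84.8
[0.07, -0.05, 0.44, -0.56, -0.01, 0.01], [0.07, -0.07, 0.43, -0.56, -0.01, 0.01], [0.07, -0.09, 0.43, -0.56, -0.01, 0.01], [0.07, -0.11, 0.43, -0.56, -0.01, 0.01], [0.07, -0.13, 0.42, -0.56, -0.01, 0.01], [0.07, -0.15, 0.41, -0.56, -0.01, 0.01], [0.07, -0.17, 0.4, -0.56, -0.01, 0.01], [0.07, -0.19, 0.39, -0.56, -0.01, 0.01],
[0.07, -0.21, 0.38, -0.56, -0.01, 0.01], [0.07, -0.23, 0.37, -0.56, -0.01, 0.01], [0.07, -0.25, 0.36, -0.56, -0.01, 0.01], [0.07, -0.27, 0.35, -0.56, -0.01, 0.01], [0.07, -0.28, 0.34, -0.56, -0.01, 0.01], [0.07, -0.3, 0.32, -0.56, -0.01, 0.01],
```

>>> {"method": "apply_moves", "body": {"commands": [[[0.1,-0.25,0.35,-0.6,0,0],[0.1,-0.25,0.35,-0.6,0,0],[0.1,-0.25,0.4,-0.6,0,0],[0.1,-0.25,0.4,-0.6,0,0],[0.1,-0.25,0.4,-0.6,0,0],[0.1,-0.25,0.4,-0.6,0,0],[0.1,-0.25,0.4,-0.6,0,0],[0.1,-0.25,0.4,-0.6,0,0]]]}}

```text
clock: 15.67
eef_pos: [543.1, -202.4, 275.1]
tool_rot: [-1.307, 0.012, -0.056]
force: [1.2, 0.8, -0.4]
width: 85.3
```

>>> {"method": "apply_moves", "body": {"commands": [[[0.1,-0.25,0.4,-0.8,0,0],[0.1,-0.25,0.4,-0.8,0,0],[0.1,-0.25,0.4,-0.8,0,0],[0.1,-0.25,0.3,-0.8,0,0],[0.1,-0.2,0.2,-0.8,0,0],[0,-0.2,0.1,-0.8,0,0],[0,-0.1,0,-0.8,0,0],[0,-0.1,0,-0.8,0,0]]]}}

```text
clock: 16.33
eef_pos: [568.5, -125.4, 350.5]
tool_rot: [-1.885, 0.01, -0.049]
force: [0.3, -0.2, -0.3]
width: 85.0
```

```bash
python3 log.py; python3 -c "
from h import *
plan([550,-60,180],[-135,0,-1.8],8)"
```

```text
[-0.12  0.41  0.12  1.53  0.28  1.25 -0.15] [ 568.5 -125.4  350.5] [-108.     0.6   -2.8] 16.33 [ 0.3 -0.2 -0.3] 85.0
t 16.33 n 8 from [ 568.5 -125.4  350.5] [-108.     0.6   -2.8] w 85.0
[-0.06, 0.45, 0.36, -0.68, -0.01, -0.03], [-0.06, 0.42, 0.38, -0.68, -0.01, -0.03], [-0.06, 0.4, 0.41, -0.68, -0.01, -0.03], [-0.06, 0.38, 0.43, -0.68, -0.01, -0.03], [-0.06, 0.35, 0.45, -0.68, -0.01, -0.03], [-0.06, 0.32, 0.47, -0.68, -0.01, -0.03], [-0.06, 0.29, 0.49, -0.68, -0.01, -0.03], [-0.06, 0.26, 0.51, -0.68, -0.01, -0.03],
```

>>> {"method": "apply_moves", "body": {"commands": [[[-0.05,0.45,0.35,-0.7,0,0],[-0.05,0.4,0.4,-0.7,0,0],[-0.05,0.4,0.4,-0.7,0,0],[-0.05,0.4,0.45,-0.7,0,0],[-0.05,0.35,0.45,-0.7,0,0],[-0.05,0.3,0.45,-0.7,0,0],[-0.05,0.3,0.5,-0.7,0,0],[-0.05,0.3,0.5,-0.7,0,0]]]}}

```text
clock: 17.0
eef_pos: [556.3, -55.1, 175.2]
tool_rot: [-2.391, -0.002, -0.039]
force: [0.7, 1.0, -1.0]
width: 84.7
```

```bash
python3 log.py; python3 -c "
from h import *
plan([523,-109,79],[-135,0,-1.8],6)"
```

```text
[-0.57  0.77  0.24  1.76  0.65  1.1  -0.85] [556.3 -55.1 175.2] [-1.37e+02 -1.00e-01 -2.20e+00] 17.0 [ 0.7  1.  -1. ] 84.7
t 17.0 n 6 from [556.3 -55.1 175.2] [-1.37e+02 -1.00e-01 -2.20e+00] w 84.7
[-0.13, 0.44, 0.14, 0.07, -0.01, -0.01], [-0.13, 0.44, 0.13, 0.07, -0.01, -0.01], [-0.13, 0.44, 0.13, 0.07, -0.01, -0.01], [-0.13, 0.44, 0.13, 0.07, -0.01, -0.01], [-0.13, 0.44, 0.13, 0.07, -0.01, -0.01], [-0.13, 0.44, 0.12, 0.07, -0.01, -0.01],
```

>>> {"method": "apply_moves", "body": {"commands": [[[-0.15,0.4,0.15,0.1,0,0],[-0.15,0.4,0.15,0.1,0,0],[-0.15,0.4,0.15,0.1,0,0],[-0.15,0.4,0.15,0.1,0,0],[-0.15,0.4,0.1,0,0,0],[-0.1,0.4,0.1,0,0,0]]]}}

```text
clock: 17.5
eef_pos: [513.6, -87.9, 67.4]
tool_rot: [-2.353, 0.022, -0.017]
force: [0.1, -0.4, -0.6]
width: 84.8
```

```bash
python3 log.py; python3 -c "
from h import *
plan([523,-139,49],[-135,0,-1.8],5)
plan([523,-169,19],[-135,0,-1.8],8)"
```

```text
[-0.55  0.88  0.26  1.94  0.73  0.82 -1.  ] [513.6 -87.9  67.4] [-134.8    1.2   -0.9] 17.5 [ 0.1 -0.4 -0.6] 84.8
t 17.5 n 5 from [513.6 -87.9  67.4] [-134.8    1.2   -0.9] w 84.8
[0.05, 0.24, -0.12, -0.01, 0.06, -0.01], [0.05, 0.24, -0.12, -0.01, 0.06, -0.01], [0.05, 0.24, -0.12, -0.01, 0.06, -0.01], [0.05, 0.24, -0.12, -0.01, 0.06, -0.01], [0.05, 0.24, -0.11, -0.01, 0.06, -0.01], 
t 17.5 n 8 from [513.6 -87.9  67.4] [-134.8    1.2   -0.9] w 84.8
[0.04, 0.28, -0.07, -0.01, 0.04, -0.01], [0.04, 0.28, -0.07, -0.01, 0.04, -0.01], [0.04, 0.29, -0.07, -0.01, 0.04, -0.01], [0.04, 0.29, -0.07, -0.01, 0.04, -0.01], [0.04, 0.29, -0.07, -0.01, 0.04, -0.01], [0.04, 0.29, -0.07, -0.01, 0.04, -0.01], [0.04, 0.29, -0.07, -0.01, 0.04, -0.01], [0.04, 0.29, -0.07, -0.01, 0.04, -0.01],
```

>>> {"method": "apply_moves", "body": {"commands": [[[0.05,0.1,-0.2,0,0.1,0],[0.05,0.1,-0.2,0,0.1,0],[0.05,0.25,-0.1,0,0,0],[0.05,0.25,-0.1,0,0,0],[0,0.25,0,0,0,0]]]}}

```text
clock: 17.92
eef_pos: [519.5, -134.8, 55.6]
tool_rot: [-2.353, 0.013, -0.028]
force: [-0.1, -0.4, -0.1]
width: 84.8
```

```bash
python3 log.py; python3 -c "
from h import *
plan([523,-169,19],[-135,0,-1.8],5)"
```

```text
[-0.49  0.91  0.3   1.96  0.79  0.74 -1.01] [ 519.5 -134.8   55.6] [-134.8    0.7   -1.6] 17.92 [-0.1 -0.4 -0.1] 84.8
t 17.92 n 5 from [ 519.5 -134.8   55.6] [-134.8    0.7   -1.6] w 84.8
[0.02, 0.25, 0.01, -0.01, 0.03, -0.02], [0.02, 0.25, 0.01, -0.01, 0.03, -0.02], [0.02, 0.25, 0.01, -0.01, 0.03, -0.02], [0.02, 0.25, 0.01, -0.01, 0.03, -0.02], [0.02, 0.25, 0.01, -0.01, 0.03, -0.02],
```

>>> {"method": "apply_moves", "body": {"commands": [[[0.02,0.25,0,0,0,0],[0.02,0.25,0,0,0,0],[0,0.25,0,0,0,0],[0,0.25,0,0,0,0],[0,0.2,0,0,0,0]]]}}

```text
clock: 18.33
eef_pos: [520.8, -172.9, 18.5]
tool_rot: [-2.352, 0.011, -0.03]
force: [-0.6, -0.3, 0.2]
width: 85.2
```

```bash
python3 log.py; python3 -c "
from h import *
plan([523,-169,19],[-135,0,-1.8],2)"
```

```text
[-0.45  0.98  0.34  1.98  0.86  0.63 -1.06] [ 520.8 -172.9   18.5] [-134.8    0.6   -1.7] 18.33 [-0.6 -0.3  0.2] 85.2
t 18.33 n 2 from [ 520.8 -172.9   18.5] [-134.8    0.6   -1.7] w 85.2
[0.03, -0.04, 0.03, -0.02, 0.05, -0.04], [0.03, -0.04, 0.03, -0.02, 0.05, -0.04],
```

Good. Closing the gripper.

>>> {"method": "apply_moves", "body": {"claw": 40, "commands": [[[0,-0.05,0,0,0,0],[0,0,0,0,0,0],[0,0,0,0,0,0],[0,0,0,0,0,0],[0,0,0,0,0,0],[0,0,0,0,0,0],[0,0,0,0,0,0],[0,0,0,0,0,0]]]}}

```text
clock: 19.0
eef_pos: [520.0, -171.5, 18.7]
tool_rot: [-2.352, 0.013, -0.029]
force: [-0.7, -1.5, -1.6]
width: 56.7
```

```bash
python3 log.py
```

```text
[-0.46  0.98  0.34  1.98  0.86  0.63 -1.06] [ 520.  -171.5   18.7] [-134.8    0.7   -1.7] 19.0 [-0.7 -1.5 -1.6] 56.7
```

>>> {"method": "apply_moves", "body": {"commands": [[[0,-0.15,-0.15,0,0,0],[0,-0.2,-0.2,0,0,0],[0,-0.3,-0.3,0,0,0],[0.1,-0.4,-0.4,0,0,0],[0.1,-0.4,-0.4,0,0,0],[0.1,-0.4,-0.4,0,0,0],[0.1,-0.4,-0.4,0,0,0],[0.1,-0.4,-0.4,0,0,0]]]}}

```text
clock: 19.67
eef_pos: [539.0, -168.9, 172.9]
tool_rot: [-2.344, 0.022, -0.026]
force: [1.1, -0.7, -2.8]
width: 56.6
```

```bash
python3 log.py; python3 -c "
from h import *
plan([550,-100,300],[-45,0,3],20)"
```

```text
[-0.41  0.7   0.28  1.89  0.75  0.92 -0.76] [ 539.  -168.9  172.9] [-134.3    1.3   -1.5] 19.67 [ 1.1 -0.7 -2.8] 56.6
t 19.67 n 20 from [ 539.  -168.9  172.9] [-134.3    1.3   -1.5] w 56.6
[0.01, -0.17, -0.05, 0.89, -0.05, -0.01], [0.01, -0.18, -0.04, 0.89, -0.05, -0.01], [0.01, -0.18, -0.02, 0.89, -0.05, -0.01], [0.01, -0.18, -0.01, 0.89, -0.05, -0.01], [0.01, -0.18, 0.01, 0.89, -0.05, -0.01], [0.01, -0.18, 0.02, 0.89, -0.05, -0.01], [0.01, -0.18, 0.03, 0.89, -0.05, -0.01], [0.01, -0.17, 0.05, 0.89, -0.05, -0.01],
[0.01, -0.17, 0.06, 0.89, -0.05, -0.01], [0.01, -0.17, 0.07, 0.89, -0.05, -0.01], [0.01, -0.16, 0.09, 0.89, -0.05, -0.01], [0.01, -0.15, 0.1, 0.89, -0.05, -0.01], [0.01, -0.14, 0.11, 0.89, -0.05, -0.01], [0.01, -0.13, 0.12, 0.89, -0.05, -0.01], [0.01, -0.12, 0.13, 0.89, -0.05, -0.01], [0.01, -0.11, 0.14, 0.89, -0.05, -0.01],
[0.01, -0.1, 0.15, 0.89, -0.05, -0.01], [0.02, -0.09, 0.16, 0.89, -0.05, -0.01], [0.02, -0.08, 0.16, 0.89, -0.05, -0.01], [0.02, -0.07, 0.17, 0.89, -0.05, -0.01],
```

>>> {"method": "apply_moves", "body": {"commands": [[[0.05,-0.25,-0.05,0.9,0,0],[0.05,-0.25,-0.05,0.9,0,0],[0.05,-0.25,0,0.9,0,0],[0.05,-0.25,0,0.9,0,0],[0.05,-0.25,0.05,0.9,0,0],[0.05,-0.25,0.05,0.9,-0.1,0],[0.05,-0.25,0.05,0.9,-0.1,0],[0.05,-0.2,0.05,0.9,-0.1,0]]]}}

```text
clock: 20.33
eef_pos: [553.8, -119.6, 255.2]
tool_rot: [-1.683, 0.024, 0.013]
force: [-1.1, 0.1, -3.7]
width: 56.9
```

>>> {"method": "apply_moves", "body": {"commands": [[[0.05,-0.1,0.1,0.9,-0.1,0],[0.05,-0.1,0.1,0.9,-0.1,0],[0.05,-0.1,0.1,0.9,-0.1,0],[0.05,-0.1,0.1,0.9,-0.1,0],[0.05,-0.1,0.1,0.9,-0.1,0],[0.05,0,0.1,0.9,-0.1,0],[0.05,0,0.1,0.9,-0.1,0],[0.05,0,0.1,0.9,-0.1,0]]]}}

```text
clock: 21.0
eef_pos: [560.8, -92.5, 295.8]
tool_rot: [-1.031, 0.0, 0.088]
force: [-0.2, 0.2, -3.1]
width: 56.8
```

```bash
python3 log.py; python3 -c "
from h import *
plan([545,0,200],[-45,0,3],10)"
```

```text
[ 0.57  0.59 -0.26  1.47 -0.35  1.35  0.55] [560.8 -92.5 295.8] [-59.1   0.    5.1] 21.0 [-0.2  0.2 -3.1] 56.8
t 21.0 n 10 from [560.8 -92.5 295.8] [-59.1   0.    5.1] w 56.8
[-0.02, 0.33, 0.08, 0.28, 0.03, -0.03], [-0.02, 0.33, 0.07, 0.28, 0.03, -0.03], [-0.02, 0.33, 0.06, 0.28, 0.03, -0.03], [-0.02, 0.33, 0.05, 0.28, 0.03, -0.03], [-0.02, 0.33, 0.04, 0.28, 0.03, -0.03], [-0.02, 0.33, 0.04, 0.28, 0.03, -0.03], [-0.02, 0.33, 0.03, 0.28, 0.03, -0.03], [-0.03, 0.33, 0.02, 0.28, 0.03, -0.03],
[-0.03, 0.33, 0.01, 0.28, 0.03, -0.03], [-0.03, 0.33, 0.0, 0.28, 0.03, -0.03],
```

>>> {"method": "apply_moves", "body": {"commands": [[[0,0.35,0.1,0.35,-0.05,0.05],[0,0.35,0.1,0.35,-0.05,0.05],[0,0.35,0.05,0.35,-0.05,0.05],[0,0.35,0.05,0.35,-0.05,0.05],[0,0.35,0.05,0.35,-0.05,0.05],[0,0.35,0.05,0.35,-0.05,0.05],[0,0.35,0,0.35,-0.05,0.05],[0,0.35,0,0.35,-0.05,0.05]]]}}

```text
clock: 21.67
eef_pos: [546.6, -6.7, 209.5]
tool_rot: [-0.774, 0.009, 0.144]
force: [0.3, -0.0, -2.8]
width: 56.5
```

```bash
python3 log.py; python3 -c "
from h import *
plan([543,40,110],[-45,0,8],8)"
```

```text
[ 0.61  0.77 -0.36  1.6  -0.48  1.24  0.7 ] [546.6  -6.7 209.5] [-44.4   0.5   8.2] 21.67 [ 0.3 -0.  -2.8] 56.5
t 21.67 n 8 from [546.6  -6.7 209.5] [-44.4   0.5   8.2] w 56.5
[0.01, 0.32, -0.12, -0.02, -0.0, -0.01], [0.01, 0.32, -0.12, -0.02, -0.0, -0.01], [0.01, 0.32, -0.12, -0.02, -0.0, -0.01], [0.01, 0.32, -0.12, -0.02, -0.0, -0.01], [0.01, 0.32, -0.12, -0.02, -0.0, -0.01], [0.01, 0.32, -0.12, -0.02, -0.0, -0.01], [0.01, 0.32, -0.12, -0.02, -0.0, -0.01], [0.01, 0.32, -0.12, -0.02, -0.0, -0.01],
```

>>> {"method": "apply_moves", "body": {"commands": [[[0.02,0.35,-0.15,0,0,0],[0.02,0.35,-0.15,0,0,0],[0.02,0.35,-0.15,0,0,0],[0.02,0.35,-0.15,0,0,0],[0.02,0.35,-0.15,0,0,0],[0.02,0.35,-0.15,0,0,0],[0.02,0.35,-0.15,0,0,0],[0.02,0.35,-0.15,0,0,0]]]}}

```text
clock: 22.33
eef_pos: [541.1, 55.1, 85.5]
tool_rot: [-0.761, 0.012, 0.156]
force: [0.5, -1.0, -3.1]
width: 56.2
```

```bash
python3 log.py; python3 -c "
from h import *
plan([538.5,120,50],[-45,0,8],8)"
```

```text
[ 0.54  0.93 -0.38  1.72 -0.52  0.97  0.79] [541.1  55.1  85.5] [-43.6   0.7   8.9] 22.33 [ 0.5 -1.  -3.1] 56.2
t 22.33 n 8 from [541.1  55.1  85.5] [-43.6   0.7   8.9] w 56.2
[0.02, 0.22, 0.06, -0.04, 0.0, -0.03], [0.02, 0.22, 0.06, -0.04, 0.0, -0.03], [0.02, 0.22, 0.06, -0.04, 0.0, -0.03], [0.02, 0.22, 0.06, -0.04, 0.0, -0.03], [0.02, 0.22, 0.06, -0.04, 0.0, -0.03], [0.02, 0.22, 0.06, -0.04, 0.0, -0.03], [0.02, 0.22, 0.06, -0.04, 0.0, -0.03], [0.02, 0.22, 0.06, -0.04, 0.0, -0.03],
```

>>> {"method": "apply_moves", "body": {"commands": [[[0.02,0.25,0.06,-0.05,0,-0.05],[0.02,0.25,0.06,-0.05,0,-0.05],[0.02,0.25,0.06,-0.05,0,-0.05],[0.02,0.25,0.06,-0.05,0,-0.05],[0.02,0.25,0.06,-0.05,0,-0.05],[0.02,0.25,0.06,-0.05,0,0],[0.02,0.25,0.06,-0.05,0,0],[0.02,0.25,0.06,-0.05,0,0]]]}}

```text
clock: 23.0
eef_pos: [531.6, 138.7, 32.9]
tool_rot: [-0.789, 0.004, 0.146]
force: [0.9, -0.3, -3.2]
width: 56.4
```

```bash
python3 log.py; python3 -c "
from h import *
plan([537,159,40],[-45,0,8.5],4)"
```

```text
[ 0.44  0.99 -0.44  1.83 -0.6   0.72  0.81] [531.6 138.7  32.9] [-45.2   0.2   8.3] 23.0 [ 0.9 -0.3 -3.2] 56.4
t 23.0 n 4 from [531.6 138.7  32.9] [-45.2   0.2   8.3] w 56.4
[0.05, 0.05, 0.12, 0.01, -0.01, -0.0], [0.05, 0.05, 0.12, 0.01, -0.01, -0.0], [0.05, 0.05, 0.12, 0.01, -0.01, -0.0], [0.05, 0.05, 0.12, 0.01, -0.01, -0.0],
```

>>> {"method": "apply_moves", "body": {"commands": [[[0.08,0.05,0.15,0,0,0],[0.08,0.05,0.15,0,0,0],[0.06,0.05,0.12,0,0,0],[0.05,0.08,0.08,0,0,0],[0,0,0,0,0,0]]]}}

```text
clock: 23.42
eef_pos: [537.6, 168.5, 40.4]
tool_rot: [-0.783, 0.007, 0.151]
force: [0.1, -0.1, -3.5]
width: 56.8
```

```bash
python3 log.py; python3 - <<'E'
from h import *
import pickle
D={n:grab(n) for n in('scene','top')}; pickle.dump(D,open('D3.pkl','wb'))
plan([537,159,27],[-45,0,8.5],4)
o=[]
for n in D:
    d=D[n];u,v=proj(d,[[538,150,60]])[0].astype(int)
    o.append(cv2.resize(d['image'][v-40:v+40,u-40:u+40],(400,400),interpolation=2)); print(n,u-40,v-40)
cv2.imwrite('pics/p5.png',np.hstack(o)[...,::-1])
E
```

```text
[ 0.4   0.98 -0.45  1.83 -0.62  0.71  0.78] [537.6 168.5  40.4] [-44.9   0.4   8.7] 23.42 [ 0.1 -0.1 -3.5] 56.8
t 23.52 n 4 from [537.6 167.   39.9] [-45.    0.4   8.6] w 56.7
[-0.01, 0.02, -0.09, -0.0, -0.01, -0.02], [-0.01, 0.02, -0.09, -0.0, -0.01, -0.02], [-0.01, 0.02, -0.09, -0.0, -0.01, -0.02], [-0.01, 0.02, -0.09, -0.0, -0.01, -0.02], 
scene 252 152
top 181 158
```

View pics/p5.png

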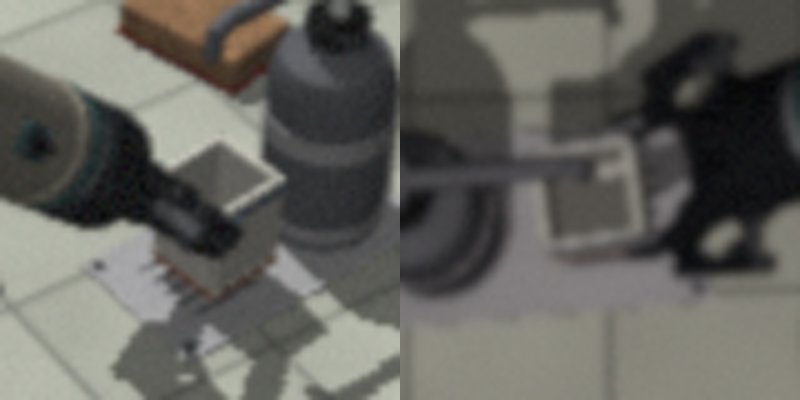

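The pot is mouth-up over the drip end under the spout. In the top panel its mouth has corners near (540,150), (632,137), (645,240), (550,252). I'll check its centre.

```bash
python3 - <<'E'
from h import *
import pickle
D=pickle.load(open('D3.pkl','rb')); T=D['top'];S=D['scene']
q=lambda a,b:(181+(a-400)/5-.4,158+b/5-.4); s=lambda a,b:(252+a/5-.4,152+b/5-.4)
P=np.array([onz(T,q(*p),88) for p in [(540,150),(632,137),(645,240),(550,252)]]); print(P.round(1).tolist(),P.mean(0).round(1))
print('sc mouth corners',[onz(S,s(*p),88).round(1).tolist() for p in [(220,142),(285,182)]], 'tip(top)',onz(T,q(598,167),205))
E
```

```text
[[565.1, 184.9, 88.0], [571.5, 132.8, 88.0], [512.6, 126.1, 88.0], [507.0, 179.5, 88.0]] [539.1 155.8  88. ]
sc mouth corners [[517.8, 175.4, 88.0], [571.3, 185.9, 88.0]] tip(top) [536.6650064  141.67404692 205.        ]
```

>>> {"method": "apply_moves", "body": {"commands": [[[0,0.03,-0.12,0,0,0],[0,0.03,-0.12,0,0,0],[0,0.03,-0.12,0,0,0],[0,0,0,0,0,0]]]}}

```text
clock: 23.85
eef_pos: [539.7, 157.3, 26.9]
tool_rot: [-0.784, 0.006, 0.147]
force: [-0.9, 2.5, 1.0]
width: 57.0
```

```bash
python3 log.py
```

```text
[ 0.41  1.   -0.44  1.82 -0.61  0.71  0.8 ] [539.7 157.3  26.9] [-44.9   0.4   8.4] 23.85 [-0.9  2.5  1. ] 57.0
```

>>> {"method": "apply_moves", "body": {"commands": [[[0,0.02,-0.02,0,0,0]]]}}

```text
clock: 23.93
eef_pos: [539.8, 157.4, 26.9]
tool_rot: [-0.782, 0.007, 0.147]
force: [0.1, -4.7, 11.5]
width: 56.5
```

>>> {"method": "apply_moves", "body": {"claw": 85, "commands": [[[0,0,0,0,0,0],[0,0,0,0,0,0],[0,0,0,0,0,0],[0,0,0,0,0,0],[0,0,0,0,0,0],[0,0,0,0,0,0]]]}}

```text
clock: 24.43
eef_pos: [540.1, 156.7, 27.1]
tool_rot: [-0.781, 0.007, 0.146]
force: [0.8, -0.1, 0.3]
width: 84.9
```

```bash
python3 log.py; python3 -c "
from h import *
plan([556,50,134],[-45,0,8.5],8)"
```

```text
[ 0.42  1.01 -0.44  1.81 -0.61  0.71  0.8 ] [540.1 156.7  27.1] [-44.7   0.4   8.3] 24.43 [ 0.8 -0.1  0.3] 84.9
t 24.43 n 8 from [540.1 156.7  27.1] [-44.7   0.4   8.3] w 84.9
[-0.0, -0.47, 0.0, -0.01, -0.01, -0.0], [-0.0, -0.47, -0.0, -0.01, -0.01, -0.0], [-0.0, -0.47, -0.0, -0.01, -0.01, -0.0], [-0.0, -0.47, -0.0, -0.01, -0.01, -0.0], [-0.0, -0.47, -0.0, -0.01, -0.01, -0.0], [-0.0, -0.47, -0.0, -0.01, -0.01, -0.0], [-0.0, -0.47, -0.0, -0.01, -0.01, -0.0], [-0.0, -0.47, -0.0, -0.01, -0.01, -0.0],
```

Released. I'll back straight out along the tool axis.

>>> {"method": "apply_moves", "body": {"commands": [[[0,-0.3,0,0,0,0],[0,-0.4,0,0,0,0],[0,-0.5,0,0,0,0],[0,-0.5,0,0,0,0],[0,-0.5,0,0,0,0],[0,-0.5,0,0,0,0],[0,-0.5,0,0,0,0],[0,-0.5,0,0,0,0]]]}}

```text
clock: 25.1
eef_pos: [551.7, 54.4, 133.3]
tool_rot: [-0.774, 0.015, 0.156]
force: [0.3, 0.8, -1.0]
width: 84.9
```

```bash
python3 log.py; python3 - <<'E'
from h import *
import pickle
D={n:grab(n) for n in('scene','top')}; pickle.dump(D,open('D4.pkl','wb'))
plan([560,0,300],[-90,0,10],12)
o=[]
for n in D:
    d=D[n];u,v=proj(d,[[538,170,80]])[0].astype(int)
    o.append(cv2.resize(d['image'][v-40:v+40,u-40:u+40],(400,400),interpolation=2)); print(n,u-40,v-40)
cv2.imwrite('pics/p6.png',np.hstack(o)[...,::-1])
E
```

```text
[ 0.52  0.86 -0.38  1.68 -0.51  1.05  0.73] [551.7  54.4 133.3] [-44.4   0.9   8.9] 25.1 [ 0.3  0.8 -1. ] 84.9
t 25.2 n 12 from [554.2  51.8 133.7] [-44.6   0.6   8.7] w 84.8
[-0.01, -0.32, 0.17, -0.76, -0.03, -0.0], [-0.01, -0.33, 0.15, -0.76, -0.03, -0.0], [-0.01, -0.34, 0.13, -0.76, -0.03, -0.0], [-0.01, -0.35, 0.1, -0.76, -0.03, -0.0], [-0.01, -0.35, 0.08, -0.76, -0.03, -0.0], [-0.01, -0.36, 0.06, -0.76, -0.03, -0.0], [-0.01, -0.36, 0.03, -0.76, -0.03, -0.0], [-0.01, -0.36, 0.01, -0.76, -0.03, -0.0],
[-0.01, -0.36, -0.01, -0.76, -0.03, -0.0], [-0.01, -0.36, -0.04, -0.76, -0.03, -0.0], [-0.01, -0.36, -0.06, -0.76, -0.03, -0.0], [-0.01, -0.35, -0.09, -0.76, -0.03, -0.0], 
scene 257 145
top 174 157
```

View pics/p6.png

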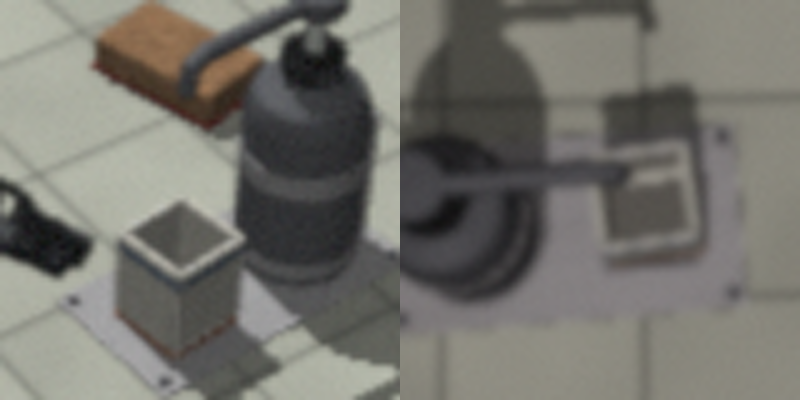

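>>> {"method": "apply_moves", "body": {"claw": 0, "commands": [[[0,-0.35,0,-0.5,0,0],[0,-0.4,0,-0.5,0,0],[0,-0.45,0,-0.6,0,0],[0,-0.45,0,-0.6,0,0],[0,-0.45,0,-0.6,0,0],[0,-0.45,0,-0.6,0,0],[0,-0.45,0,-0.6,0,0],[0,-0.45,0,-0.6,0,0]]]}}

```text
clock: 25.87
eef_pos: [560.7, -24.1, 239.2]
tool_rot: [-1.185, 0.03, 0.154]
force: [0.4, 1.1, 0.4]
width: 0.2
```

```bash
python3 log.py; python3 - <<'E'
from h import *
import pickle
D=pickle.load(open('D4.pkl','rb')); T=D['top']
P=np.array([onz(T,(174+(a-400)/5-.4,157+b/5-.4),75) for a,b in [(597,153),(687,141),(697,240),(607,252)]]); print(P.round(1).tolist(),P.mean(0).round(1))
plan([533.5,250,290],[-90,0,20],12)
E
```

```text
[ 0.35  0.57 -0.2   1.6  -0.27  1.15  0.45] [560.7 -24.1 239.2] [-67.9   1.7   8.8] 25.87 [0.4 1.1 0.4] 0.2
[[568.1, 173.8, 75.0], [574.0, 122.3, 75.0], [516.9, 117.3, 75.0], [511.1, 168.4, 75.0]] [542.5 145.4  75. ]
t 25.87 n 12 from [560.7 -24.1 239.2] [-67.9   1.7   8.8] w 0.2
[0.03, 0.12, 0.57, -0.37, -0.19, 0.01], [0.04, 0.1, 0.57, -0.37, -0.19, 0.01], [0.05, 0.08, 0.58, -0.37, -0.19, 0.01], [0.06, 0.06, 0.58, -0.37, -0.19, 0.01], [0.07, 0.04, 0.58, -0.37, -0.19, 0.01], [0.08, 0.02, 0.58, -0.37, -0.19, 0.01], [0.09, 0.0, 0.58, -0.37, -0.19, 0.01], [0.1, -0.01, 0.58, -0.37, -0.19, 0.01],
[0.11, -0.03, 0.57, -0.37, -0.19, 0.01], [0.11, -0.05, 0.57, -0.37, -0.19, 0.01], [0.12, -0.07, 0.57, -0.37, -0.19, 0.01], [0.13, -0.09, 0.56, -0.37, -0.19, 0.01],
```

>>> {"method": "apply_moves", "body": {"commands": [[[0,-0.5,0.3,-0.5,-0.2,0],[0,-0.5,0.4,-0.5,-0.2,0],[0,-0.4,0.5,-0.5,-0.2,0],[0,-0.3,0.6,-0.5,-0.2,0],[0.05,-0.1,0.6,-0.5,-0.2,0],[0.05,0,0.6,-0.5,-0.2,0],[0.1,0,0.6,-0.5,-0.2,0],[0.1,0,0.6,-0.4,-0.2,0]]]}}

```text
clock: 26.53
eef_pos: [539.8, 122.0, 343.7]
tool_rot: [-1.54, -0.001, 0.295]
force: [1.1, 0.8, -0.1]
width: 0.1
```

```bash
python3 log.py; python3 -c "
from h import *
plan([533.5,252,270],[-90,0,20],6)"
```

```text
[-0.12  0.36 -0.19  1.56  0.04  1.22 -0.02] [539.8 122.  343.7] [-88.2  -0.   16.9] 26.53 [ 1.1  0.8 -0.1] 0.1
t 26.53 n 6 from [539.8 122.  343.7] [-88.2  -0.   16.9] w 0.1
[0.13, 0.32, 0.52, -0.06, -0.1, 0.0], [0.14, 0.32, 0.52, -0.06, -0.1, 0.0], [0.14, 0.32, 0.52, -0.06, -0.1, 0.0], [0.15, 0.32, 0.52, -0.06, -0.1, 0.0], [0.15, 0.31, 0.52, -0.06, -0.1, 0.0], [0.16, 0.31, 0.52, -0.06, -0.1, 0.0],
```

>>> {"method": "apply_moves", "body": {"commands": [[[0.15,0.1,0.5,-0.1,-0.1,0],[0.15,0.1,0.5,-0.1,-0.1,0],[0.15,0.25,0.5,-0.1,-0.1,0],[0.15,0.25,0.5,-0.05,-0.1,0],[0.15,0.3,0.5,0,-0.1,0],[0.15,0.3,0.5,0,-0.1,0],[0,0,0,0,0,0]]]}}

```text
clock: 27.12
eef_pos: [522.1, 272.9, 286.1]
tool_rot: [-1.563, 0.005, 0.383]
force: [-1.1, 0.6, 0.1]
width: 0.1
```

```bash
python3 log.py; python3 -c "
from h import *
plan([533.5,252,230],[-90,0,20],5)"
```

```text
[-0.37  0.46 -0.24  1.56  0.11  1.13 -0.25] [522.1 272.9 286.1] [-89.5   0.3  22. ] 27.12 [-1.1  0.6  0.1] 0.1
t 27.12 n 5 from [522.1 272.9 286.1] [-89.5   0.3  22. ] w 0.1
[0.01, 0.28, -0.12, -0.02, 0.08, -0.01], [0.02, 0.28, -0.12, -0.02, 0.08, -0.01], [0.02, 0.28, -0.12, -0.02, 0.08, -0.01], [0.02, 0.28, -0.12, -0.02, 0.08, -0.01], [0.02, 0.28, -0.12, -0.02, 0.08, -0.01],
```

>>> {"method": "apply_moves", "body": {"commands": [[[0.02,0.25,-0.15,0,0,0],[0.02,0.25,-0.15,0,0,0],[0.02,0.25,-0.15,0,0,0],[0.02,0.2,-0.1,0,0,0],[0.02,0.1,-0.05,0,0,0],[0,0,0,0,0,0]]]}}

```text
clock: 27.62
eef_pos: [530.0, 253.4, 236.2]
tool_rot: [-1.561, 0.014, 0.392]
force: [-0.1, 0.0, 0.3]
width: 0.1
```

```bash
python3 log.py; python3 - <<'E'
from h import *
plan([533.5,252,225],[-90,0,20],3)
o=[]
for n in('scene','top'):
    d=grab(n);u,v=proj(d,[[535,215,150]])[0].astype(int)
    o.append(cv2.resize(d['image'][v-40:v+40,u-40:u+40],(400,400),interpolation=2))
cv2.imwrite('pics/p7.png',np.hstack(o)[...,::-1])
E
```

```text
[-0.34  0.51 -0.24  1.63  0.12  1.03 -0.21] [530.  253.4 236.2] [-89.4   0.8  22.5] 27.62 [-0.1  0.   0.3] 0.1
t 27.62 n 3 from [530.  253.4 236.2] [-89.4   0.8  22.5] w 0.1
[0.02, 0.09, -0.02, -0.04, 0.17, -0.05], [0.02, 0.09, -0.02, -0.04, 0.17, -0.05], [0.02, 0.09, -0.02, -0.04, 0.17, -0.05],
```

View pics/p7.png

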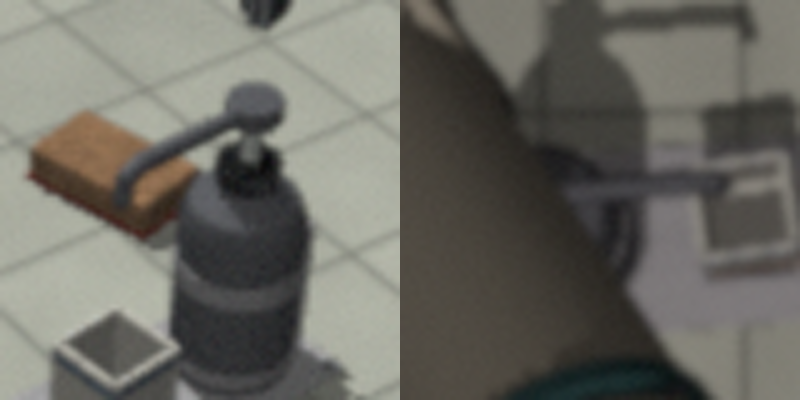

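```bash
python3 - <<'E'
from h import *
d=grab('scene');u,v=proj(d,[[535,215,150]])[0].astype(int)
pp=lambda P:((proj(d,[P])[0]-[u-40,v-40]+.4)*5).round(1)
print('tcp',pp([530,253.4,236.2]),'head',pp([533.5,253,216]))
for z in (225,236): print(z,onz(d,(u-40+263/5-.4,v-40+25/5-.4),z))
print(onz(d,(u-40+255/5-.4,v-40+97/5-.4),216))
E
```

```text
tcp [257.6  65. ] head [257.8  95.3]
225 [485.94677621 295.09064329 225.        ]
236 [498.16618573 283.79700467 236.        ]
[533.9175789 250.4451468 216.       ]
```

```bash
python3 - <<'E'
from h import *
import pickle
a=pickle.load(open('D4.pkl','rb'))['scene']; d=grab('scene');u,v=proj(d,[[535,215,150]])[0].astype(int)
df=np.abs(a['image'].astype(int)-d['image']).sum(2)
print(u+12-8, v-40); print(df[v-46:v-20,u+3:u+23])
E
```

```text
314 123
[[  1   7   5   0  13  77 296 382 343 367 403 420 428 441 439 430 419 381
  382 256]
 [  9   8   1   7   8  83 288 358 338 362 361 350 407 440 438 380 269 205
  247 145]
 [ 12  10   7  13  12  89 327 368 333 357 339 341 403 443 430 368 189  63
   60  41]
 [ 10   5   8   6  18  97 323 347 326 362 316 330 420 449 433 303 139  23
   15  14]
 [  3  10  11   4  33 145 332 346 328 362 326 351 408 449 408 256  95  12
   10   2]
 [  3   2   9  25  44 163 345 343 350 347 305 367 418 476 394 240  78  18
    6   2]
 [  1  10  15  15  35 164 347 343 359 349 326 357 468 450 391 201  36  14
    1   7]
 [  3   5   2   3  25  96 291 316 349 362 320 359 412 439 333 164  19   5
    2  12]
 [ 10  11  14   3   5  31 119 286 348 346 321 380 418 338 199  56   9   7
    8   3]
 [ 10   4  16   7   5   7  85 268 348 351 326 367 340 181  56  21  10  10
    4  11]
 [  4  10   5   8  15   9  50 176 288 307 287 265 160  51  15   5   5  10
   10   5]
 [ 13   3  10   4  10   2  19  55  93 131 149 129  44  18  11  10   7  13
    2  10]
 [  3   9  14  14   7   3   4   1  25  41  31  37   5   2   9   5   8  1
[... 418 characters left out ...]
   4  10
    5   4]
 [  4   2   6   7   4   9  12  11   9  12   4   3   5   2   2   6   5   6
    2  10]
 [ 15   6   9   7   7   5   6   1   8   3   3  16   4   8   3   1   3   3
   16   3]
 [  1   7   4   7   7  13   5   4   6   8  13  13   1   6   8  10   6   5
    7   7]
 [  9   8   8   2   5   2   4  11   4  12  12   8   9   2   6   1  13   4
    9   8]
 [  9   9  11  12   6   2   9   5   7   1   1   2  12   3   4  11   1  15
    6  14]
 [  7  19   8   9   2   3  19   3   2   7   9   3   2   2   8  14   6   0
    8   4]
 [  5   5   9   5   4   2   9  14  10   8   8   3   0   6   8   7   7  11
    3   2]
 [ 10  12   0   5   5   2   5   2   0   1   3   4  11   9   3   2   2  13
    4   6]]
```

The head projects where it was measured, (257,95). The closed fingertips show about 28 mm higher than the reported TCP would put them, which fits the shorter finger reach in earlier views. I'll go down in small steps and stop on force.

>>> {"method": "apply_moves", "body": {"commands": [[[0.08,0.2,-0.05,-0.1,0,-0.1],[0.03,0.2,-0.03,0,0,-0.1],[0,0.2,0,0,0,0],[0,0,0,0,0,0]]]}}

```text
clock: 28.15
eef_pos: [537.6, 256.3, 216.6]
tool_rot: [-1.567, -0.015, 0.395]
force: [-0.9, -0.1, 0.4]
width: 0.2
```

>>> {"method": "apply_moves", "body": {"commands": [[[0,0.15,0,0,0,0],[0,0.15,0,0,0,0],[0,0,0,0,0,0]]]}}

```text
clock: 28.4
eef_pos: [538.1, 257.2, 204.7]
tool_rot: [-1.567, -0.016, 0.395]
force: [0.2, 0.8, 0.2]
width: 0.1
```

```bash
python3 log.py; python3 -c "
from h import *
d=grab('scene');u,v=proj(d,[[535,215,150]])[0].astype(int)
import pickle
a=pickle.load(open('D4.pkl','rb'))['scene']
df=np.abs(a['image'].astype(int)-d['image']).sum(2)[v-46:v+10,u-3:u+33]>120
r,c=np.nonzero(df); print('tip row',(r.max()-6)*5,'cols',[(c[r==k].min()+37)*5 for k in (r.max()-2,)],[(c[r==k].max()+37)*5 for k in (r.max()-2,)])"
```

```text
[-0.35  0.54 -0.23  1.68  0.14  0.92 -0.23] [538.1 257.2 204.7] [-89.8  -0.9  22.6] 28.4 [0.2 0.8 0.2] 0.1
tip row 75 cols [np.int64(255)] [np.int64(285)]
```

>>> {"method": "apply_moves", "body": {"commands": [[[-0.1,0,-0.08,0,0,0.1],[-0.06,0,-0.05,0,0,0.1],[0,0.1,0,0,0,0],[0,0,0,0,0,0]]]}}

```text
clock: 28.78
eef_pos: [534.5, 249.5, 201.4]
tool_rot: [-1.567, 0.001, 0.395]
force: [0.0, -0.2, -0.5]
width: -0.2
```

>>> {"method": "apply_moves", "body": {"commands": [[[0,0.12,0,0,0,0],[0,0.12,0,0,0,0]]]}}

```text
clock: 28.95
eef_pos: [535.3, 249.7, 192.1]
tool_rot: [-1.567, -0.001, 0.395]
force: [-0.9, -0.7, -0.3]
width: -0.6
```

>>> {"method": "apply_moves", "body": {"commands": [[[0,0.12,0.05,0,0,0],[0,0.12,0,0,0,0]]]}}

```text
clock: 29.12
eef_pos: [534.5, 251.8, 181.6]
tool_rot: [-1.566, -0.001, 0.394]
force: [0.0, 0.1, 2.7]
width: -0.3
```

>>> {"method": "apply_moves", "body": {"commands": [[[0,0.12,0,0,0,0],[0,0.12,0,0,0,0]]]}}

```text
clock: 29.28
eef_pos: [534.5, 251.9, 171.8]
tool_rot: [-1.567, -0.001, 0.395]
force: [-2.7, -1.5, 8.5]
width: -0.1
```

```bash
python3 -c "
from h import *
o=[]
for n in('scene','top'):
    d=grab(n);u,v=proj(d,[[535,215,150]])[0].astype(int)
    o.append(cv2.resize(d['image'][v-40:v+40,u-40:u+40],(400,400),interpolation=2))
cv2.imwrite('pics/p8.png',np.hstack(o)[...,::-1])"
```

```text
(no output)
```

View pics/p8.png

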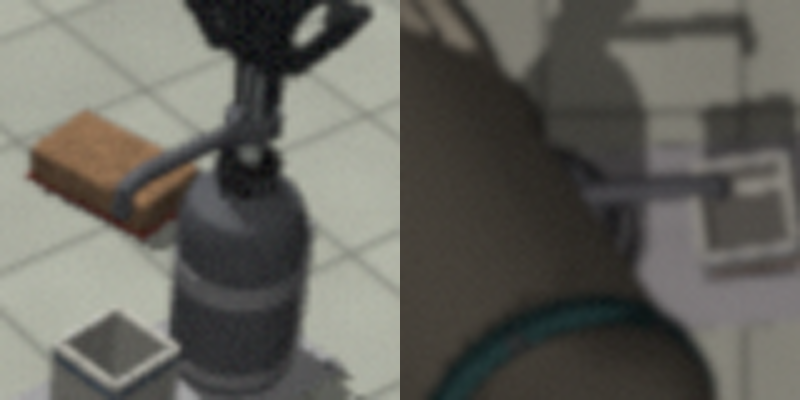

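The fingertips press the middle of the head, which is about half-way down at 8.5 N. I'll push on until the force rises past 12 N at the stop.

>>> {"method": "apply_moves", "body": {"commands": [[[0,0.12,0,0,0,0],[0,0.1,0,0,0,0]]]}}

```text
clock: 29.55
eef_pos: [534.8, 251.9, 165.3]
tool_rot: [-1.568, -0.003, 0.395]
force: [-8.4, -6.0, 39.1]
width: -0.1
```

>>> {"method": "apply_moves", "body": {"commands": [[[0,0.1,0,0,0,0],[0,0.1,0,0,0,0],[0,0.1,0,0,0,0]]]}}

```text
clock: 29.8
eef_pos: [534.9, 251.9, 165.4]
tool_rot: [-1.57, -0.007, 0.394]
force: [-8.7, -5.0, 28.0]
width: -0.4
```

It's bottomed: z stayed at 165 while the force was 28–39 N. Now I'll lift straight up and clear.

>>> {"method": "apply_moves", "body": {"commands": [[[0,-0.15,0,0,0,0],[0,-0.2,0,0,0,0],[0,-0.25,0,0,0,0],[0,-0.3,0,0,0,0],[0,-0.4,0,0,0,0],[0,-0.5,0,0,0,0],[0,-0.5,0,0,0,0],[0,-0.5,0,0,0,0]]]}}

```text
clock: 30.47
eef_pos: [531.2, 250.6, 279.9]
tool_rot: [-1.572, -0.0, 0.396]
force: [0.2, -0.4, -0.3]
width: -0.0
```

>>> {"method": "apply_moves", "body": {"commands": [[[0,-0.3,0.5,0,0,0],[0,-0.2,0.6,0,0,0],[0,0,0.6,0,0,0],[0,0,0.6,0,0,0],[0,0,0.6,0,0,0],[0,0,0.4,0,0,0],[0,0,0,0,0,0],[0,0,0,0,0,0]]]}}

```text
clock: 31.13
eef_pos: [481.8, 377.0, 303.9]
tool_rot: [-1.572, -0.007, 0.391]
force: [0.2, -0.4, -0.3]
width: -0.0
```

```bash
python3 - <<'E'
from h import *
import pickle
s=readout.read_state(); print(s['clock'],s['eef_pos'],s['force'],abs(s['qd']).max())
A=pickle.load(open('D4.pkl','rb')); A0=pickle.load(open('D.pkl','rb'))
d=grab('scene'); 
for nm,P,h in (('pump+spout',[534,215,205],14),('pot',[540,148,40],18)):
    u,v=proj(d,[P])[0].astype(int); sl=np.s_[v-h:v+h,u-h:u+h]
    df=np.abs(A['scene']['image'].astype(int)-d['image']).sum(2)[sl]; print(nm,'changed px',(df>100).sum(),'of',df.size)
t=grab('top')
df=(np.abs(A0['top']['image'].astype(int)-t['image']).sum(2)>90).astype(np.uint8)
n,_,st,c=cv2.connectedComponentsWithStats(df)
print([(st[i].tolist()) for i in range(1,n) if st[i][4]>8])
E
```

```text
31.1333 [481.84722887 376.95687752 303.92847754] [ 0.16217414 -0.43121596 -0.30327165] 0.02532737349796306
pump+spout changed px 1 of 784
pot changed px 133 of 1296
[[185, 32, 14, 7, 41], [132, 73, 154, 202, 8396], [0, 146, 86, 98, 4710], [88, 150, 168, 154, 5726], [61, 177, 195, 207, 8414], [311, 195, 25, 36, 507], [37, 233, 8, 9, 44], [55, 253, 3, 6, 14], [82, 258, 4, 4, 10], [92, 262, 6, 6, 22], [291, 279, 11, 18, 70], [299, 306, 6, 27, 120], [249, 308, 3, 10, 26], [0, 316, 43, 31, 841], [251, 330, 4, 11, 23], [145, 347, 9, 5, 14]]
```

```bash
python3 - <<'E'
from h import *
import pickle
A=pickle.load(open('D4.pkl','rb'))
for n in A:
    d=grab(n); u,v=proj(d,[[540,148,55]])[0].astype(int)
    g=lambda x:cv2.Canny(cv2.resize(cv2.cvtColor(x,cv2.COLOR_RGB2GRAY),None,fx=3,fy=3,interpolation=2),40,100)
    r=cv2.matchTemplate(g(d['image'][v-30:v+30,u-30:u+30]),g(A[n]['image'][v-16:v+16,u-16:u+16]),cv2.TM_CCOEFF_NORMED)
    _,m,_,l=cv2.minMaxLoc(r); print(n,'shift px',(np.array(l)/3-14).round(2),'score',round(m,2))
E
```

```text
scene shift px [0. 0.] score 0.59
top shift px [0. 0.] score 0.41
```

The pot hasn't moved and the pump is up, so I'm handing the job in.

```bash
python3 -c "
from cell import finish_job; print(finish_job())"
```

```text
the job is handed in; nothing more can be done
None
```

The job is handed in at about 31 s on the robot's clock. The pot stands mouth-up and released on the drip plate, and the pump had its full stroke and came back up.

- **Turning the pot:** I turned it in two 90° steps, laying it on its side and re-gripping in between. I pressed it lightly onto the bench and the plate until I felt contact, then opened the fingers. On the side lay-down, the reported height rose about 4 mm while I eased off just before opening, so it may have dropped a few mm there.
- **Placement:** the top camera puts its centre at about (542, 146) mm, against about (538.5, 149) for the point below the outlet. That is roughly 5 mm off, with 15 mm allowed.
- **Pump:** the force rose through 8.5 N to 28–39 N with the tool stopped at one height for about 0.25 s, so it was at its stop. After I lifted off, its picture matched the one from before the push.
- **Last checks:** the pot showed no shift in either view, though the match scores were only 0.59 and 0.41 because the arm's shadow had moved. The tool force was near zero.

**Disagreements:**
- The closed fingertips sat about 28 mm short of the reported TCP, so I pressed the pump by feel instead of trusting the TCP height.
- The two-view heights on the pot came out low, at 50–65 mm where 58 or 72 mm was expected.
- I did not measure the bystanders separately at the end. The arm's moving shadow covered much of the comparison picture, but no move went near them.

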